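Desoldering pump from the flap box to the clip rack

ROBOT

A 6-joint arm with a two-finger parallel gripper is mounted at the origin on a cart in front of the work surface, level with it; the furniture and walls round the work are solid. World frame = base frame: x ahead of the robot, y to its left, z up, the work surface at z = 0. Lengths are in m, angles in rad, forces in N, time in s.
With the tool pointing down it reaches from about 0.35 to 1 m from the base axis. Payload 7.1 kg.
Tool frame: the origin (TCP) lies between the finger pads; the fingertips stand 11 mm ahead of it and the grasp point (between the pads) lies 8 mm behind it (r.tips_ahead is the distance from the TCP to the fingertips, in m); z points along the fingers, y is the line along which they close (so a half turn about z gives the same grasp; the last joint's range is limited). The gripper opens to 85 mm and grips with 20 to 120 N. Pads are 22 mm wide; open, the fingers measure 114 mm over their backs; the gripper's body (76 mm by 85 mm) begins 54 mm behind the grasp point. The pads swing forward as they close: fully open they stand 13 mm farther back than shut.
Start: joints at [-1.265, 0.423, 1.63, -0, 1.089, -0.019], TCP at [0.199, -0.592, 0.221] pointing down, gripper open.
Joint ranges: [-3, 3], [-0.9, 2.11], [0.09, 2.58], [-1.31, 4.45], [0.11, 2.69], [-2.54, 2.54]. Speed limits (rad/s): [2.39, 2.39, 3.01, 3.14, 3.14, 3.14].

INTERFACE

Orientations are given as a 3x3 rotation matrix whose columns are the frame's x, y, z axes.
In Python, from plant import r, viewer, order gives the robot as it stands.
- The arm moves only by the tool send_rows, never from a script. Its argument "steps" is a list of rows, each an object of numbers: "dx", "dy", "dz": the shift along the tool's x, y, z in mm; "ax", "ay", "az": the turn, a rotation vector about the tool's x, y, z in rad; "grip": the finger opening in mm, from 0 to 85.4. A call has 1 to 5 rows; each row shifts and turns the commanded pose from where the row before left it, along the tool's axes as they then stand; what a row does not reach is not made up. A row lasts 1/8 s, in which the tool goes at most 62.5 mm and 10.7 degrees, less where a joint would pass 70% of its speed; a pose out of reach is approached as far as the arm can. A call is refused whole if a number of a shift passes 62.5 or a number of a turn 0.188, either way. A call with a gripper value outside its range is refused whole. The fingers move at their own pace and stop on an object; "grip_force" is the grip in N (left out, the last holds). Time passes only in rows, so rows that do not move let the fingers close. It gives the time, the measured TCP pose, the force, the opening and the grip force at its end, in the units of the state.
- r.get_obs(): the state, without advancing time (a new reading comes with each control period).
- viewer.snapshot(name): name is "scene" or "top"; returns the picture (420x560x3 uint8, red, green, blue); there is no depth.
- viewer.camera_params(name): a dict with "intrinsics" (3x3 intrinsics, pixels), "k1" (the pictures are not rectified: a ray, as slopes to the right and down, at radius r is drawn at 1 + k1 r^2 times it, then the intrinsics apply), "world_from_camera" (4x4, takes a point from camera to world coordinates). Camera axes: x right, y up, looking along -z (the intrinsics and any distortion apply to the point x, -y, -z); pixel columns grow to the right and rows downward; lengths in m; the calibration is good to about 2 mm. A picture is of the moment at which its call begins. camera_params takes no time and is no camera call.
- order.finish_job(): hands the job in; it is judged then, once.
The state is a dict: "t": time; "joint_positions": joint angles; "joint_vel": joint speeds; "tau": joint torques, N m; "tcp_pos": TCP position; "tcp_rot": TCP orientation; "contact_force": force on the tool from outside, world axes, zero at the start; "torque": the same for the moment, N m; "opening": finger opening in m; "gripper_force": force on a finger pad.
Only numpy, scipy, OpenCV 4.12 (cv2) and the standard library are available. Lean on these libraries where they do the work, as an engineer would, in place of code of your own. Each camera call takes 0.05 s, during which the arm holds its last target. There are 200 camera calls.

TASK

Get the desoldering pump ready for rework: raise the flap of the tool box, take the pump out and press it, barrel centred, down into the pair of spring clips on the clip rack until both clips have snapped over it. Lower the flap shut again without letting it slam, and leave the brush that lies beside the pump, the tweezers and everything else where they are.

Things in the scene. Friction and masses are not known exactly. Their poses are not given: they have to be found in the camera images.
- tool_box: fixed grey sheet-metal tool box, 170 mm deep along its own x (+x to the rear, where the hinge is), 230 mm wide along y; origin at the centre of its underside. Walls 5 mm thick; front wall 60 mm high, rear wall 100 mm, side walls slope between. Two tools lie in it side by side along its y, one in the front row, one in the rear row; either row may hold the pump
- row_front (a point): middle of the front row in the box (box x = -40 mm), on top of the two black ledges that carry the tools, 38 mm above the bench. The ledges run along x at y = -45 and +45 mm, 16 mm wide, 74 mm free between them for fingers, box floor there at 7 mm. Ridges 8 mm high on the ledges, 12.5 to 16.5 mm either side of each row's middle, keep the tools in place
- row_rear (a point): the same for the rear row, 55 mm behind the front row (box x = +15 mm), 65 mm in front of the rear wall
- flap (a joint): angle in rad of the aluminium flap over the box's sloping top: 0 shut, grows as its front edge rises about the rear edge; upright at 1.80; stop at 1.98, where it leans back 10 degrees and stays. Let go below about 1.7 it falls shut undamped under its own weight (0.28 kg; about 2 N at the bar lifts it)
- flap_hinge (a point): middle of the flap's hinge line on the box's rear top edge, 103 mm above the bench; the line runs along the box's y. The flap is 176 mm long from here, 236 mm wide, 3 mm thick
- flap_bar (a point): middle of the dark round bar handle on the flap: 10 mm thick, along the box's y, 92 mm free between its legs, bar centre 41 mm above the flap's face, 10 mm back from its front edge. 172 mm from the hinge line: shut, it is 172 mm in front of it and 5 mm above it; at the stop, 73 mm behind and 156 mm above it. It can turn between fingers that keep pointing down
- pump: desoldering pump: aluminium barrel 20 mm in diameter, 110 mm long, with a tapered white nozzle at one end and a thin rod with a black knob at the other, 183 mm in all, about 70 g. Origin on the axis at the middle of the barrel, own x along the axis to the nozzle. Lying in the box its axis is 48 mm above the bench
- brush: black antistatic brush, 151 x 22 x 10 mm, lying flat in the other row of the tool box, own x along it; not to be moved
- tweezers: steel tweezers, 122 x 15 x 9 mm, lying on the bench between box and rack; not to be moved
- clip_rack: fixed clip rack: grey base plate 160 mm (own x) by 130 mm (own y), 6 mm thick, origin at the centre of its underside. Two aluminium rails along x at y = -38 and +38 mm, 16 mm wide, top at 30 mm, 60 mm free between them. At x = -30 mm each rail carries an upward-opening dark spring clip; at x = +42 mm a white pen lies along y in two small holders, up to 48 mm high
- clip_seat (a point): place of the middle of the barrel's axis when both clips hold the pump: midway between the two spring clips, 42 mm above the bench; the pump lies along the rack's y, nozzle to either side. Clips: 12 mm wide along y, 61 mm high, mouth 32 mm narrowing to 13. The barrel meets the lips 18 mm above the seat and snaps in when pushed straight down, about 5 N a clip

How it is judged:
By the outcome, as a careful person would: the job done as asked, in the order asked, and still so for the second after the job is handed in, with the robot touching nothing.
It also fails if it takes over 72 s, if anything falls off the work surface, if the arm or the gripper's body presses on something with over 40 N, if the wrist force passes 120 N, or if a joint passes its speed limit or range.

## Working session

There is one attempt and no reset: what is moved stays moved. The work goes in short steps, Python scripts to look and compute and a tool call to move; the robot and the scene stay as the last step left them, time stands still between calls to the robot, and variables do not carry over. Pictures are saved under pics/ and viewed, at most 10 in all, crops included, and the job is handed in when it is done.

Besides the shell and the picture viewer there is one more tool, called as name(argument=value, ...), one argument or row to a line, values as JSON. send_rows: Moves the arm, as the interface text tells. Its arguments: {"type":"object","properties":{"steps":{"type":"array"},"grip_force":{"type":"number"}},"required":["steps"]}

```bash
mkdir -p pics; ls; cat > h.py <<'E'
import numpy as np, cv2
from plant import r, viewer, order
def cam(n):
    p=viewer.camera_params(n); return np.array(p["intrinsics"]),p["k1"],np.array(p["world_from_camera"])
def ray(n,u,v):
    K,k1,T=cam(n); d=np.array([(u-K[0,2])/K[0,0],(v-K[1,2])/K[1,1]]); s=d.copy()
    for _ in range(20): s=d/(1+k1*(s@s))
    return T[:3,3],T[:3,:3]@np.array([s[0],-s[1],-1])
def onz(n,u,v,z):
    o,d=ray(n,u,v); return o+d*(z-o[2])/d[2]
def proj(n,P):
    K,k1,T=cam(n); c=T[:3,:3].T@(np.array(P)-T[:3,3]); s=np.array([c[0],-c[1]])/-c[2]
    s=s*(1+k1*(s@s)); return K[0,0]*s[0]+K[0,2],K[1,1]*s[1]+K[1,2]
def snap(n,f):
    a=np.array(viewer.snapshot(n)); cv2.imwrite(f"pics/{f}.png",a[:,:,::-1]); return a
E
python3 - <<'E'
from h import *
for n in("scene","top"):
    snap(n,n+"0"); print(cam(n))
o=r.get_obs(); print(o)
E
```

```text
pics
(array([[500.82469354,   0.        , 276.06793381],
       [  0.        , 500.82469354, 206.05347297],
       [  0.        ,   0.        ,   1.        ]]), -0.11404762033307816, array([[-0.85049875,  0.2335835 , -0.47126492, -0.03574113],
       [-0.52588583, -0.36094895,  0.77016878,  0.86877061],
       [ 0.00979614,  0.90285913,  0.42982489,  0.58932393],
       [ 0.        ,  0.        ,  0.        ,  1.        ]]))
(array([[473.83784525,   0.        , 270.94153648],
       [  0.        , 473.83784525, 215.74073848],
       [  0.        ,   0.        ,   1.        ]]), -0.10613848008514794, array([[-1.28105703e-02,  9.86851038e-01, -1.61123923e-01,
         3.32044641e-01],
       [-9.99873738e-01, -1.41577409e-02, -7.21574125e-03,
        -1.16195376e-04],
       [-9.40201249e-03,  1.61011141e-01,  9.86907804e-01,
         1.16049633e+00],
       [ 0.00000000e+00,  0.00000000e+00,  0.00000000e+00,
         1.00000000e+00]]))
{'t': 0.1, 'joint_positions': array([-1.26500178e+00,  4.23788325e-01,  1.63061051e+00, -2.90109556e-05,
        1.08859382e+00, -1.90095654e-02]), 'joint_vel': array([-9.91050681e-05, -2.39620269e-03, -3.55320926e-03,  1.77815692e-04,
       -1.13694697e-03,  5.12763735e-04]), 'tau': array([ 4.30045029e-04, -5.58427870e+01, -2.82444727e+01,  9.32063199e-05,
        3.02757093e-03,  4.67167570e-05]), 'tcp_pos': array([ 0.19931021, -0.5918328 ,  0.22010971]), 'tcp_rot': array([[ 9.47708959e-01,  3.19135599e-01, -4.45982477e-04],
       [ 3.19135911e-01, -9.47708029e-01,  1.32731511e-03],
       [ 9.32328771e-07, -1.40023744e-03, -9.99999020e-01]]), 'contact_force': array([-0.49131045,  0.48872676,  0.10370216]), 'torque': array([ 0.0010622 , -0.00523493, -0.03863672]), 'gripper_force': 0.0, 'opening': 0.0852598528343155}
```

View pics/scene0.png

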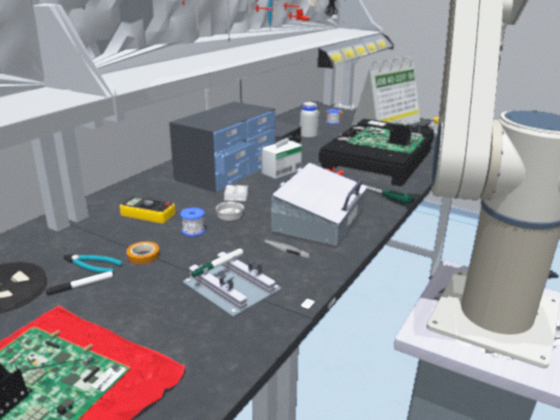

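View pics/top0.png

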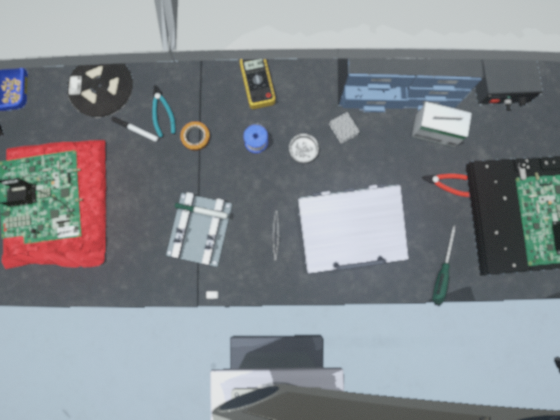

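The scene view shows the grey box with its flap shut and bar facing the robot at about (318,200), tweezers at (287,247) and the rack at (232,280). The top view shows the flap at (355,228) with its bar at about (358,264), tweezers at (276,235) and the rack at (200,228). I'll enlarge the top view.

```bash
python3 - <<'E'
from h import *
a=cv2.imread("pics/top0.png")
c=cv2.resize(a[175:280,155:415],None,fx=3,fy=3,interpolation=cv2.INTER_CUBIC)
cv2.imwrite("pics/c1.png",c)
b=cv2.imread("pics/scene0.png")[155:315,180:370]
cv2.imwrite("pics/c2.png",cv2.resize(b,None,fx=3.6,fy=3.6,interpolation=cv2.INTER_CUBIC))
E
```

```text
(no output)
```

View pics/c1.png

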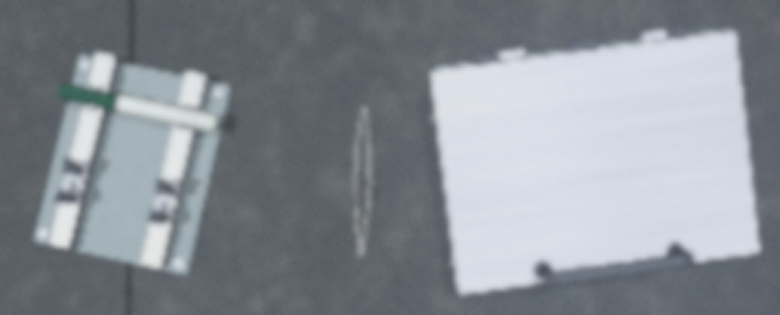

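View pics/c2.png

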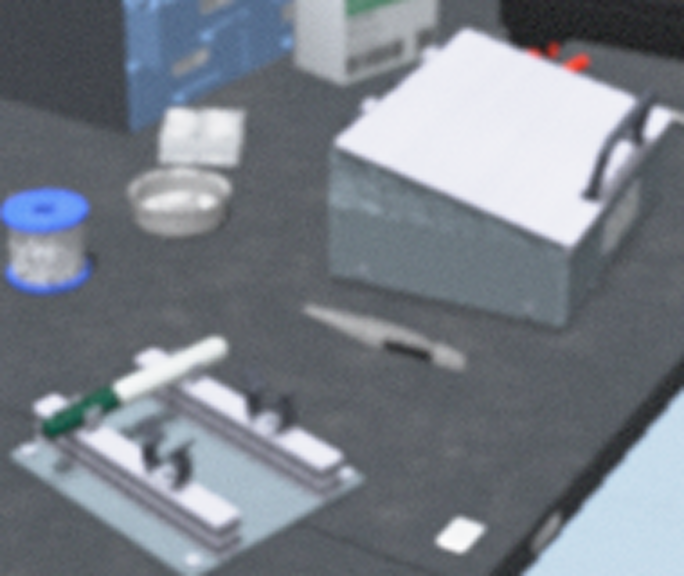

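Enlarged top view:
- Flap corners (crop pixels): (432,70), (738,32), (760,250), (458,293).
- Bar: (543,270) to (680,252).
- Rack plate corners: (83,52), (230,85), (187,273), (37,240).
- Clips: about (70,182) and (164,202).

The second crop shows the same features, with the bar from (592,190) to (650,100).

```bash
python3 - <<'E'
from h import *
a=cv2.imread("pics/top0.png"); np.set_printoptions(precision=4,suppress=True)
# flap
m=(a.min(2)>170).astype(np.uint8); m=cv2.morphologyEx(m,cv2.MORPH_OPEN,np.ones((5,5)))
m[:,:280]=0;m[:180]=0;m[300:]=0;m[:,415:]=0
c=max(cv2.findContours(m,0,1)[0],key=cv2.contourArea)
print(cv2.contourArea(c)); q=cv2.approxPolyDP(cv2.convexHull(c),4,True)[:,0]; print(q.tolist())
g=lambda x,y:(155+(x+.5)/3-.5,175+(y+.5)/3-.5)
C=[onz("top",*g(432,70),.105),onz("top",*g(738,32),.105),onz("top",*g(760,250),.065),onz("top",*g(458,293),.065)]
for p in C: print(p)
print("widths",[np.linalg.norm(C[i]-C[(i+1)%4]) for i in range(4)])
B=[onz("top",*g(543,268),.108),onz("top",*g(680,251),.108)]
print("bar",B,(B[0]+B[1])/2,np.linalg.norm(B[0]-B[1]))
g2=lambda x,y:(180+(x+.5)/3.6-.5,155+(y+.5)/3.6-.5)
# bar in scene via z plane
print("bar scene",[onz("scene",*g2(*p),.108) for p in((596,185),(652,98))])
R=[onz("top",*g(*p),.006) for p in((83,52),(230,85),(187,273),(37,240))]
for p in R: print("rack",p)
print([np.linalg.norm(R[i]-R[(i+1)%4]) for i in range(4)],np.mean(R,0))
R2=[onz("scene",*g2(*p),.006) for p in((10,455),(365,482),(195,578))]
print("rack scene",R2)
for e in((70,182),(164,202)): print("clip@.055",onz("top",*g(*e),.050))
# clips scene: tops pair centre
print("clip scene",[onz("scene",*g2(*p),.060) for p in((167,452),(272,402))])
E
```

```text
7223.0
[[399, 186], [406, 258], [308, 271], [299, 199]]
[ 0.5443 -0.0559  0.105 ]
[ 0.5708 -0.291   0.105 ]
[ 0.4068 -0.3095  0.065 ]
[ 0.3778 -0.0742  0.065 ]
widths [np.float64(0.23658321789722744), np.float64(0.16985257306598323), np.float64(0.23716512832490083), np.float64(0.17222659933096665)]
bar [array([ 0.3934, -0.1346,  0.108 ]), array([ 0.4042, -0.2371,  0.108 ])] [ 0.3988 -0.1859  0.108 ] 0.10312642316830602
bar scene [array([ 0.3616, -0.0782,  0.108 ]), array([ 0.3878, -0.2293,  0.108 ])]
rack [0.5839 0.2294 0.006 ]
rack [0.554  0.1063 0.006 ]
rack [0.3992 0.1413 0.006 ]
rack [0.4274 0.2648 0.006 ]
[np.float64(0.1266980336019145), np.float64(0.15870337841241283), np.float64(0.12665774607209718), np.float64(0.16052975277387282)] [0.4911 0.1854 0.006 ]
rack scene [array([0.5768, 0.2351, 0.006 ]), array([0.3917, 0.1475, 0.006 ]), array([0.421, 0.269, 0.006])]
clip@.055 [0.4694 0.2292 0.05  ]
clip@.055 [0.4526 0.1543 0.05  ]
clip scene [array([0.4532, 0.2468, 0.06  ]), array([0.4342, 0.1768, 0.06  ])]
```

```bash
cat >> h.py <<'E'
BX=np.array([np.cos(.113),np.sin(.113),0]); BY=np.array([-BX[1],BX[0],0])
HG=np.array([.5600,-.1730,.103])
RX=np.array([np.cos(-.226),np.sin(-.226),0]); RY=np.array([-RX[1],RX[0],0]); RO=np.array([.4911,.1854,0])
Z=np.array([0,0,1.])
SEAT=RO-.03*RX+.042*Z
E
python3 - <<'E'
from h import *
P=[]
bar=HG-.172*BX+.005*Z
for s in(-.046,0,.046): P.append((bar+s*BY,(0,0,255)))
for s in(-.118,.118): P+= [(HG+s*BY,(255,0,0)),(HG+s*BY-.171*BX-.04*Z,(255,0,0))]
for sx in(-.08,.08):
    for sy in(-.065,.065): P.append((RO+sx*RX+sy*RY+.006*Z,(0,0,255)))
for sx in(-.0445,-.0155):
    for sy in(-.038,.038): P.append((RO+sx*RX+sy*RY+.061*Z,(255,0,0)))
out=[]
for n,(x0,y0,w,h) in (("top",(155,175,260,105)),("scene",(180,155,190,160))):
    a=cv2.imread(f"pics/{n}0.png")[y0:y0+h,x0:x0+w]; s=3 if n=="top" else 2.1
    c=cv2.resize(a,None,fx=s,fy=s,interpolation=cv2.INTER_CUBIC)
    c=np.pad(c,((0,0),(0,max(0,780-c.shape[1])),(0,0)))[:590]
    for p,col in P:
        u,v=proj(n,p); cv2.circle(c,(int((u-x0+.5)*s),int((v-y0+.5)*s)),2,col,-1)
    out.append(c)
o=np.vstack(out)[:600]
# fill the right part: scene box zoom
a=cv2.resize(cv2.imread("pics/scene0.png")[160:230,270:366],None,fx=3.8,fy=3.8,interpolation=cv2.INTER_CUBIC)
for p,col in P[:7]:
    u,v=proj("scene",p); cv2.circle(a,(int((u-270+.5)*3.8),int((v-160+.5)*3.8)),2,col,-1)
o[320:320+a.shape[0],410:410+a.shape[1]]=a
cv2.imwrite("pics/ov.png",o)
E
```

```text
(no output)
```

View pics/ov.png

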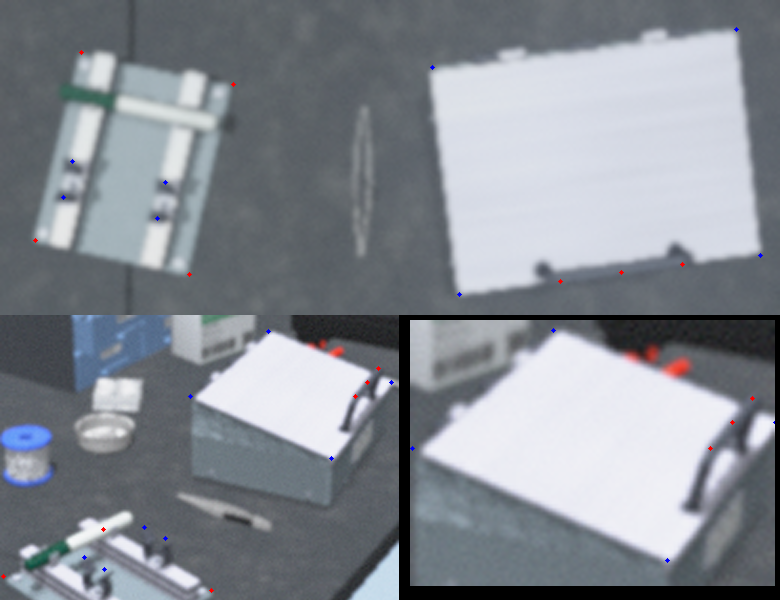

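The overlay shows:
- The predicted flap corners and rack corners fall within about 1–2 px in the top view.
- The predicted bar at (621,272) sits about 4 crop px (≈3 mm) ahead of the visible bar.

That is good enough for an 85 mm opening. I'll turn the tool and go above the bar.

send_rows(
  steps=[
    {"az":-0.17},
    {"az":-0.17},
    {"az":-0.17},
    {"az":-0.17},
    {"az":-0.17},
  ],
  grip_force=30,
)

```text
validation failed for argument at $.st...
```

send_rows(
  steps=[
    {"az":-0.17},
    {"az":-0.17},
    {"az":-0.17},
    {},
    {},
  ],
)

```text
validation failed for argument at $.st...
```

send_rows(
  steps=[
    {"dx":47,"dy":29.5},
    {"dx":47,"dy":29.5},
    {"dx":47,"dy":29.5},
    {"dx":47,"dy":29.5},
    {"dx":47,"dy":29.5},
  ],
)

```text
validation failed for argument at $.st...
```

send_rows(
  steps=[
    {"dx":47,"dy":29.5},
    {"dx":47,"dy":29.5},
    {"dx":47,"dy":29.5},
    {},
    {},
  ],
)

```text
validation failed for argument at $.st...
```

The call was refused, so each row probably needs all the fields. I'll test one call.

send_rows(
  steps=[
    {"dx":0,"dy":0,"dz":0,"ax":0,"ay":0,"az":-0.17,"grip":85},
    {"dx":0,"dy":0,"dz":0,"ax":0,"ay":0,"az":-0.17,"grip":85},
    {"dx":0,"dy":0,"dz":0,"ax":0,"ay":0,"az":-0.17,"grip":85},
    {"dx":0,"dy":0,"dz":0,"ax":0,"ay":0,"az":-0.17,"grip":85},
    {"dx":0,"dy":0,"dz":0,"ax":0,"ay":0,"az":-0.17,"grip":85},
  ],
  grip_force=30,
)

```text
t: 0.72
tcp_pos: [0.1994, -0.592, 0.2203]
tcp_rot: [[0.381, 0.925, -0.0], [0.925, -0.381, 0.001], [0.001, -0.001, -1.0]]
contact_force: [-0.4, -0.6, 0.2]
opening: 0.0848
gripper_force: 0.0
```

send_rows(
  steps=[
    {"dx":0,"dy":0,"dz":0,"ax":0,"ay":0,"az":-0.17,"grip":85},
    {"dx":0,"dy":0,"dz":0,"ax":0,"ay":0,"az":-0.17,"grip":85},
    {"dx":0,"dy":0,"dz":0,"ax":0,"ay":0,"az":-0.165,"grip":85},
    {"dx":47,"dy":29.5,"dz":0,"ax":0,"ay":0,"az":0,"grip":85},
    {"dx":47,"dy":29.5,"dz":0,"ax":0,"ay":0,"az":0,"grip":85},
  ],
)

```text
t: 1.35
tcp_pos: [0.2479, -0.4912, 0.2202]
tcp_rot: [[-0.107, 0.994, -0.0], [0.994, 0.107, 0.001], [0.001, -0.0, -1.0]]
contact_force: [0.5, 0.4, -0.0]
opening: 0.0853
gripper_force: 0.0
```

send_rows(
  steps=[
    {"dx":47,"dy":29.5,"dz":0,"ax":0,"ay":0,"az":0,"grip":85},
    {"dx":47,"dy":29.5,"dz":0,"ax":0,"ay":0,"az":0,"grip":85},
    {"dx":47,"dy":29.5,"dz":0,"ax":0,"ay":0,"az":0,"grip":85},
    {"dx":47,"dy":29.5,"dz":0,"ax":0,"ay":0,"az":0,"grip":85},
    {"dx":47,"dy":29.5,"dz":0,"ax":0,"ay":0,"az":0,"grip":85},
  ],
)

```text
t: 1.98
tcp_pos: [0.3693, -0.2411, 0.2208]
tcp_rot: [[-0.108, 0.994, 0.0], [0.994, 0.108, -0.0], [-0.0, 0.0, -1.0]]
contact_force: [0.4, 0.5, -0.2]
opening: 0.0851
gripper_force: 0.0
```

send_rows(
  steps=[
    {"dx":47,"dy":29.5,"dz":0,"ax":0,"ay":0,"az":0,"grip":85},
    {"dx":0,"dy":0,"dz":0,"ax":0,"ay":0,"az":0,"grip":85},
    {"dx":0,"dy":0,"dz":0,"ax":0,"ay":0,"az":0,"grip":85},
  ],
)

```text
t: 2.35
tcp_pos: [0.3931, -0.1929, 0.2207]
tcp_rot: [[-0.11, 0.994, -0.0], [0.994, 0.11, -0.0], [-0.0, -0.0, -1.0]]
contact_force: [-0.3, -0.1, 0.1]
opening: 0.0849
gripper_force: 0.0
```

send_rows(
  steps=[
    {"dx":0,"dy":0,"dz":40,"ax":0,"ay":0,"az":0,"grip":85},
    {"dx":0,"dy":0,"dz":40,"ax":0,"ay":0,"az":0,"grip":85},
    {"dx":0,"dy":-2,"dz":20,"ax":0,"ay":0,"az":0,"grip":60},
    {"dx":0,"dy":0,"dz":20,"ax":0,"ay":0,"az":0,"grip":45},
    {"dx":0,"dy":0,"dz":0,"ax":0,"ay":0,"az":0,"grip":30},
  ],
  grip_force=40,
)

```text
t: 2.98
tcp_pos: [0.3896, -0.1939, 0.0997]
tcp_rot: [[-0.106, 0.994, -0.003], [0.994, 0.106, 0.001], [0.002, -0.003, -1.0]]
contact_force: [-0.3, 0.4, 0.5]
opening: 0.0319
gripper_force: 0.0
```

send_rows(
  steps=[
    {"dx":0,"dy":0,"dz":0,"ax":0,"ay":0,"az":0,"grip":18},
    {"dx":0,"dy":0,"dz":0,"ax":0,"ay":0,"az":0,"grip":16},
    {"dx":0,"dy":0,"dz":0,"ax":0,"ay":0,"az":0,"grip":16},
    {"dx":0,"dy":0,"dz":0,"ax":0,"ay":0,"az":0,"grip":16},
  ],
)

```text
t: 3.48
tcp_pos: [0.3914, -0.1931, 0.1012]
tcp_rot: [[-0.109, 0.994, 0.001], [0.994, 0.109, -0.0], [-0.0, 0.001, -1.0]]
contact_force: [-0.2, 0.0, 0.5]
opening: 0.0161
gripper_force: 0.0
```

```bash
python3 - <<'E'
from h import *
out=[]
for n,(x0,y0,w,h) in (("top",(280,170,140,120)),("scene",(250,130,140,120))):
    snap(n,n+"1"); out.append(cv2.resize(cv2.imread(f"pics/{n}1.png")[y0:y0+h,x0:x0+w],None,fx=2.8,fy=2.8,interpolation=cv2.INTER_CUBIC))
cv2.imwrite("pics/g1.png",np.hstack(out))
E
```

```text
(no output)
```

View pics/g1.png

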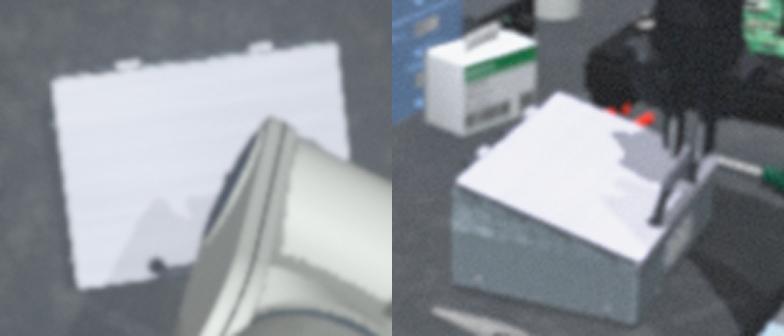

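The right half shows the two fingers standing either side of the bar near (690,160). I'll close on it; the opening should stop near 10 mm.

send_rows(
  steps=[
    {"dx":0,"dy":0,"dz":0,"ax":0,"ay":0,"az":0,"grip":6},
    {"dx":0,"dy":0,"dz":0,"ax":0,"ay":0,"az":0,"grip":6},
    {"dx":0,"dy":0,"dz":0,"ax":0,"ay":0,"az":0,"grip":6},
  ],
  grip_force=40,
)

```text
t: 3.95
tcp_pos: [0.3917, -0.1932, 0.101]
tcp_rot: [[-0.109, 0.994, 0.001], [0.994, 0.109, -0.0], [-0.0, 0.001, -1.0]]
contact_force: [2.8, 1.4, 2.2]
opening: 0.0059
gripper_force: 3.0
```

```bash
python3 - <<'E'
import numpy as np
from h import *
o=r.get_obs(); print(o["tcp_pos"],o["contact_force"],o["opening"])
# arc in world; bar angle a measured from hinge: start at atan2(5,-172), to stop 156,+73
a0=np.arctan2(5,-172); a1=np.arctan2(156,73); print(a0,a1,a0-a1)
for N in (30,):
    t=np.linspace(0,1,N+1); s=t*t*(3-2*t); a=a0+(a1-a0)*s
    y=172.1*np.cos(a); z=172.1*np.sin(a)
    for i in range(0,N): print(i+1,"dy %.1f dz %.1f  ang %.2f"%(y[i+1]-y[i],-(z[i+1]-z[i]),a0-a[i+1]))
E
```

```text
[ 0.39167394 -0.19315375  0.10099534] [2.81310454 1.39070348 2.18915479] 0.005940447400840351
3.11253107048098 1.1331169050056469 1.979414165475333
1 dy 0.0 dz -1.1  ang 0.01
2 dy 0.1 dz -3.2  ang 0.03
3 dy 0.4 dz -5.2  ang 0.06
4 dy 0.7 dz -7.0  ang 0.10
5 dy 1.3 dz -8.6  ang 0.15
6 dy 2.1 dz -10.0  ang 0.21
7 dy 3.1 dz -11.1  ang 0.27
8 dy 4.2 dz -12.0  ang 0.35
9 dy 5.6 dz -12.6  ang 0.43
10 dy 7.1 dz -12.9  ang 0.51
11 dy 8.6 dz -12.9  ang 0.60
12 dy 10.1 dz -12.5  ang 0.70
13 dy 11.6 dz -11.8  ang 0.79
14 dy 12.9 dz -10.9  ang 0.89
15 dy 14.0 dz -9.6  ang 0.99
16 dy 14.9 dz -8.2  ang 1.09
17 dy 15.5 dz -6.6  ang 1.19
18 dy 15.8 dz -5.0  ang 1.28
19 dy 15.7 dz -3.4  ang 1.38
20 dy 15.4 dz -1.9  ang 1.47
21 dy 14.7 dz -0.5  ang 1.55
22 dy 13.8 dz 0.7  ang 1.63
23 dy 12.7 dz 1.6  ang 1.71
24 dy 11.3 dz 2.3  ang 1.77
25 dy 9.8 dz 2.6  ang 1.83
26 dy 8.2 dz 2.7  ang 1.88
27 dy 6.6 dz 2.5  ang 1.92
28 dy 4.8 dz 2.0  ang 1.95
29 dy 2.9 dz 1.3  ang 1.97
30 dy 1.0 dz 0.5  ang 1.98
```

send_rows(
  steps=[
    {"dx":0,"dy":0,"dz":0,"ax":0,"ay":0,"az":0,"grip":0},
    {"dx":0,"dy":0,"dz":0,"ax":0,"ay":0,"az":0,"grip":0},
    {"dx":0,"dy":0,"dz":0,"ax":0,"ay":0,"az":0,"grip":0},
  ],
  grip_force=40,
)

```text
t: 4.32
tcp_pos: [0.3918, -0.1934, 0.1019]
tcp_rot: [[-0.109, 0.994, 0.001], [0.994, 0.109, -0.001], [-0.001, 0.001, -1.0]]
contact_force: [-1.7, 2.5, 17.6]
opening: -0.0002
gripper_force: 8.6
```

```bash
python3 - <<'E'
from h import *
o=r.get_obs(); print(o)
snap("scene","s2"); snap("top","t2")
a=cv2.resize(cv2.imread("pics/s2.png")[150:230,290:390],None,fx=7,fy=7,interpolation=cv2.INTER_CUBIC)
cv2.imwrite("pics/g2.png",a)
E
```

```text
{'t': 4.325, 'joint_positions': array([-4.85779855e-01,  3.52726803e-01,  2.11556390e+00, -1.09080060e-04,
        6.71911966e-01, -5.94776129e-01]), 'joint_vel': array([-0.00033815,  0.00110215, -0.0002759 ,  0.00045166, -0.00059174,
        0.00035175]), 'tau': array([-6.16678856e-01, -3.34711504e+01, -1.48620495e+01, -2.51540858e-01,
       -6.88290764e-01,  1.03104394e-03]), 'tcp_pos': array([ 0.39176281, -0.19340985,  0.10192709]), 'tcp_rot': array([[-1.08864902e-01,  9.94055833e-01,  1.19747798e-03],
       [ 9.94056203e-01,  1.08865797e-01, -7.09027366e-04],
       [-8.35177184e-04,  1.11317222e-03, -9.99999032e-01]]), 'contact_force': array([-1.70315616,  2.53388652, 17.62732011]), 'torque': array([ 0.36514799,  0.23103973, -0.02455921]), 'gripper_force': 8.629627078771591, 'opening': -0.00017166303313561785}
```

View pics/g2.png

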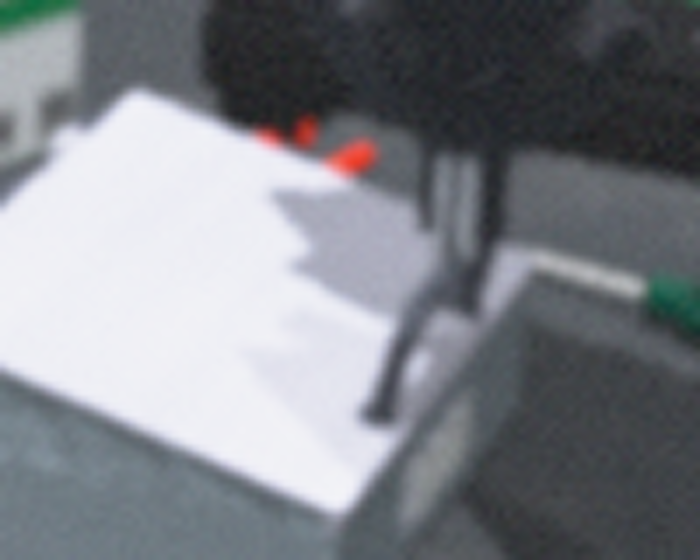

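The fingers are shut with 18 N upward on the tool and the tips near (465,305), so the bar sits at or under the tips rather than between the pads. I'll back off upward and open, then triangulate the bar's line from both original views.

send_rows(
  steps=[
    {"dx":0,"dy":0,"dz":-15,"ax":0,"ay":0,"az":0,"grip":0},
    {"dx":0,"dy":0,"dz":-25,"ax":0,"ay":0,"az":0,"grip":20},
    {"dx":0,"dy":0,"dz":0,"ax":0,"ay":0,"az":0,"grip":40},
  ],
)

```text
t: 4.8
tcp_pos: [0.3918, -0.1936, 0.1419]
tcp_rot: [[-0.109, 0.994, 0.002], [0.994, 0.109, -0.001], [-0.002, 0.002, -1.0]]
contact_force: [-0.3, 0.2, -0.1]
opening: 0.036
gripper_force: 0.0
```

```bash
python3 - <<'E'
from h import *
np.set_printoptions(precision=4,suppress=True)
def run(f,n,x0,x1,g,lo,hi):
    a=cv2.imread(f"pics/{f}.png").astype(float).mean(2); pts=[]
    for u in range(x0,x1):
        c=g(u); vs=np.arange(int(c-hi),int(c+hi)+1); I=a[vs,u]; w=np.clip(lo-I,0,None)
        if w.sum()>0: pts.append((u,(w*vs).sum()/w.sum(),I.min()))
    return np.array(pts)
t=run("top0","top",340,380,lambda u:265-(u-338)*6/44,130,5); print(t.T[:, ::4])
s=run("scene0","scene",344,364,lambda u:197-(u-344)*1.0,110,6); print(s.T)
E
python3 - <<'E'
import cv2,numpy as np
a=cv2.imread("pics/scene0.png").mean(2).astype(int); print(a[178:214,338:368])
E
```

```text
[[340.     344.     348.     352.     356.     360.     364.     368.
  372.     376.    ]
 [268.0306 267.9901 267.0325 267.0046 266.2981 265.9353 265.1707 264.2597
  263.9585 262.9364]
 [103.3333 101.     108.      99.     103.6667 100.3333 105.     105.3333
  103.3333 108.    ]]
[[346.     347.     348.     350.     351.     352.     353.     354.
  355.     356.     357.     358.     359.     360.     361.     362.
  363.    ]
 [200.6429 199.128  197.2917 193.     192.     191.6111 190.6875 189.5224
  189.2941 188.0216 186.4719 184.9166 182.6031 180.1042 179.6593 178.6116
  177.4205]
 [ 89.      81.3333 104.3333 108.6667 104.     102.6667 104.6667  98.
   84.3333  67.6667  60.3333  65.6667  77.6667  85.3333  83.6667  84.6667
   93.6667]]
[[238 238 239 ... 103 100  99]
 [238 238 239 ... 102 102  96]
 [238 239 239 ...  99 102  99]
 ...
 [239 239 238 ...  95  96  97]
 [239 240 239 ...  91  95  95]
 [239 239 239 ...  93  94  94]]
```

```bash
python3 - <<'E'
from h import *
np.set_printoptions(precision=4,suppress=True)
for c in (.3914,.385,.397):
    p0=np.array([c,-.193,0])
    for uv in((350,193),(353,190.7),(356,188)):
        o,d=ray("scene",*uv); t=((p0-o)@BX)/(d@BX); print(c,o+t*d)
# flap front-edge corner check, scene zoom (665,560)
o=[proj("scene",HG+s*BY-.171*BX-.04*Z) for s in(.118,-.118)]; print(o)
a=cv2.imread("pics/top0.png").mean(2).astype(int)
for u in(346,352,358,364,370): print(u,a[256:276,u])
print("top proj",[ (z,proj("top",(.3914,-.193,z))) for z in(.09,.108)])
print("scene proj",[ (z,proj("scene",(.3914,-.193,z))) for z in(.09,.108)])
E
```

```text
0.3914 [ 0.3883 -0.1656  0.101 ]
0.3914 [ 0.3911 -0.1907  0.0972]
0.3914 [ 0.3941 -0.2164  0.0944]
0.385 [ 0.3794 -0.144   0.1112]
0.385 [ 0.3822 -0.1686  0.1074]
0.385 [ 0.3851 -0.1937  0.1047]
0.397 [ 0.396  -0.1845  0.0921]
0.397 [ 0.3989 -0.21    0.0882]
0.397 [ 0.4019 -0.2362  0.0854]
[(np.float64(337.19898312086394), np.float64(222.68254049686777)), (np.float64(365.75268969636846), np.float64(186.44826502911806))]
346 [223 223 222 222 221 220 217 204 169 133 119 115 105 100 104 110 112 110
 106 106]
352 [221 221 221 221 220 219 210 179 139 121 117 110  99  98 104 105 108 108
 109 111]
358 [220 220 220 220 218 209 182 142 121 118 112 103  99 102 105 106 104 103
 104 101]
364 [220 220 219 219 216 203 165 127 119 113 105 101 102 103 107 108 110 109
 107 106]
370 [219 219 218 213 196 159 126 119 113 103 101  99 103 106 108 107 109 111
 111 108]
top proj [(0.09, (np.float64(360.4689919972323), np.float64(264.92149638807814))), (0.108, (np.float64(361.90258127803395), np.float64(264.4457843387334)))]
scene proj [(0.09, (np.float64(353.06564032321137), np.float64(193.01824214519493))), (0.108, (np.float64(353.6125332492878), np.float64(186.3180753425273)))]
```

send_rows(
  steps=[
    {"dx":0,"dy":0,"dz":25,"ax":0,"ay":0,"az":0,"grip":40},
    {"dx":0,"dy":0,"dz":15,"ax":0,"ay":0,"az":0,"grip":40},
    {"dx":0,"dy":0,"dz":6,"ax":0,"ay":0,"az":0,"grip":40},
    {"dx":0,"dy":0,"dz":5,"ax":0,"ay":0,"az":0,"grip":40},
    {"dx":0,"dy":0,"dz":0,"ax":0,"ay":0,"az":0,"grip":40},
  ],
)

```text
t: 5.42
tcp_pos: [0.391, -0.193, 0.0896]
tcp_rot: [[-0.109, 0.994, -0.0], [0.994, 0.109, 0.0], [0.0, -0.0, -1.0]]
contact_force: [1.3, 0.3, -0.0]
opening: 0.04
gripper_force: 0.0
```

send_rows(
  steps=[
    {"dx":0,"dy":0,"dz":0,"ax":0,"ay":0,"az":0,"grip":20},
    {"dx":0,"dy":0,"dz":0,"ax":0,"ay":0,"az":0,"grip":14},
    {"dx":0,"dy":0,"dz":0,"ax":0,"ay":0,"az":0,"grip":14},
    {"dx":0,"dy":0,"dz":0,"ax":0,"ay":0,"az":0,"grip":10},
    {"dx":0,"dy":0,"dz":0,"ax":0,"ay":0,"az":0,"grip":8},
  ],
)

```text
t: 6.05
tcp_pos: [0.3918, -0.1932, 0.0901]
tcp_rot: [[-0.109, 0.994, 0.001], [0.994, 0.109, -0.0], [-0.0, 0.001, -1.0]]
contact_force: [1.7, 2.0, 2.2]
opening: 0.0088
gripper_force: 27.8
```

```bash
python3 - <<'E'
from h import *
print(r.tips_ahead, r.get_obs()["torque"])
E
```

```text
0.011 [ 0.30152228 -0.46533716  0.04510539]
```

Now the pads stop on the bar at 8.8 mm with 28 N, so the bar is lower than I assumed. I'll go 5 mm deeper for a fuller grip.

send_rows(
  steps=[
    {"dx":0,"dy":0,"dz":0,"ax":0,"ay":0,"az":0,"grip":16},
    {"dx":0,"dy":0,"dz":5,"ax":0,"ay":0,"az":0,"grip":16},
    {"dx":0,"dy":0,"dz":0,"ax":0,"ay":0,"az":0,"grip":6},
    {"dx":0,"dy":0,"dz":0,"ax":0,"ay":0,"az":0,"grip":4},
    {"dx":0,"dy":0,"dz":0,"ax":0,"ay":0,"az":0,"grip":4},
  ],
  grip_force=50,
)

```text
t: 6.68
tcp_pos: [0.3917, -0.1929, 0.0846]
tcp_rot: [[-0.109, 0.994, 0.001], [0.994, 0.109, 0.0], [0.0, 0.001, -1.0]]
contact_force: [3.7, 2.3, -1.6]
opening: 0.0077
gripper_force: 48.7
```

```bash
python3 - <<'E'
from h import *
o=r.get_obs(); print(o["tcp_pos"],o["contact_force"],o["opening"],o["gripper_force"],o["torque"])
E
```

```text
[ 0.39174767 -0.19293839  0.08455662] [ 3.66121937  2.33701396 -1.57098244] 0.007700325979870509 48.677483797073364 [ 0.44520351 -0.60548809  0.14075555]
```

Firm grip (49 N). I'll lift along the arc and watch the force.

send_rows(
  steps=[
    {"dx":0,"dy":0,"dz":-2,"ax":0,"ay":0,"az":0,"grip":4},
    {"dx":0,"dy":0.2,"dz":-4,"ax":0,"ay":0,"az":0,"grip":4},
    {"dx":0,"dy":0.4,"dz":-5.5,"ax":0,"ay":0,"az":0,"grip":4},
    {"dx":0,"dy":0.8,"dz":-7,"ax":0,"ay":0,"az":0,"grip":4},
    {"dx":0,"dy":1.3,"dz":-8.5,"ax":0,"ay":0,"az":0,"grip":4},
  ],
)

```text
t: 7.3
tcp_pos: [0.3945, -0.1926, 0.1116]
tcp_rot: [[-0.109, 0.994, 0.001], [0.994, 0.109, 0.0], [0.0, 0.001, -1.0]]
contact_force: [6.5, 2.3, -4.5]
opening: 0.0081
gripper_force: 48.5
```

```bash
python3 - <<'E'
from h import *
o=r.get_obs(); print(o["tcp_pos"],o["contact_force"],o["opening"],o["gripper_force"],o["torque"])
snap("scene","s3"); snap("top","t3")
out=[cv2.resize(cv2.imread("pics/s3.png")[140:250,250:390],None,fx=5,fy=5,interpolation=cv2.INTER_CUBIC)]
cv2.imwrite("pics/g3.png",out[0])
E
```

```text
[ 0.39449229 -0.19263741  0.11161933] [ 6.47430252  2.32311562 -4.52917397] 0.008106283246757965 48.544870018959045 [ 0.44821572 -0.73039485  0.10560093]
```

View pics/g3.png

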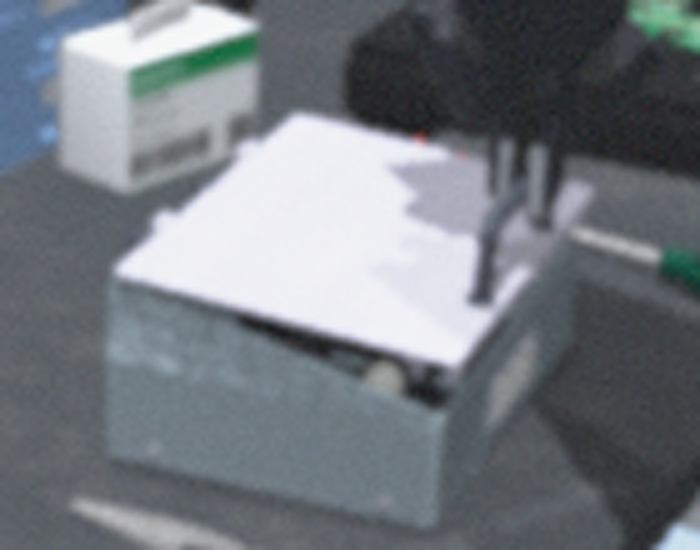

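The flap is lifting: a gap shows along the side, with a whitish end at about (385,375) near the front row. I'll continue the arc.

send_rows(
  steps=[
    {"dx":0,"dy":3,"dz":-10,"ax":0,"ay":0,"az":0,"grip":4},
    {"dx":0,"dy":3.4,"dz":-11,"ax":0,"ay":0,"az":0,"grip":4},
    {"dx":0,"dy":4.4,"dz":-12,"ax":0,"ay":0,"az":0,"grip":4},
    {"dx":0,"dy":5.8,"dz":-12.6,"ax":0,"ay":0,"az":0,"grip":4},
    {"dx":0,"dy":7.2,"dz":-12.9,"ax":0,"ay":0,"az":0,"grip":4},
  ],
)

```text
t: 8.02
tcp_pos: [0.4166, -0.1899, 0.171]
tcp_rot: [[-0.109, 0.994, -0.003], [0.994, 0.109, 0.001], [0.001, -0.003, -1.0]]
contact_force: [-3.8, 0.1, -1.6]
opening: 0.0077
gripper_force: 48.6
```

send_rows(
  steps=[
    {"dx":0,"dy":8.6,"dz":-12.9,"ax":0,"ay":0,"az":0,"grip":4},
    {"dx":0,"dy":10.1,"dz":-12.5,"ax":0,"ay":0,"az":0,"grip":4},
    {"dx":0,"dy":0,"dz":0,"ax":0,"ay":0,"az":0,"grip":4},
  ],
)

```text
t: 8.4
tcp_pos: [0.4352, -0.1877, 0.1972]
tcp_rot: [[-0.109, 0.994, -0.003], [0.994, 0.109, 0.001], [0.001, -0.003, -1.0]]
contact_force: [-9.6, -0.5, 6.9]
opening: 0.008
gripper_force: 49.1
```

send_rows(
  steps=[
    {"dx":0,"dy":8.1,"dz":-10.9,"ax":0,"ay":0,"az":0,"grip":4},
    {"dx":0,"dy":9.9,"dz":-9.2,"ax":0,"ay":0,"az":0,"grip":4},
    {"dx":0,"dy":10.6,"dz":-8.3,"ax":0,"ay":0,"az":0,"grip":4},
    {"dx":0,"dy":11.2,"dz":-7.5,"ax":0,"ay":0,"az":0,"grip":4},
    {"dx":0,"dy":0,"dz":0,"ax":0,"ay":0,"az":0,"grip":4},
  ],
)

```text
t: 9.02
tcp_pos: [0.4766, -0.1828, 0.2325]
tcp_rot: [[-0.109, 0.994, -0.0], [0.994, 0.109, 0.001], [0.002, -0.0, -1.0]]
contact_force: [-3.8, 5.7, -0.6]
opening: 0.0085
gripper_force: 49.3
```

send_rows(
  steps=[
    {"dx":0,"dy":11.8,"dz":-6.8,"ax":0,"ay":0,"az":0,"grip":4},
    {"dx":0,"dy":12.3,"dz":-5.8,"ax":0,"ay":0,"az":0,"grip":4},
    {"dx":0,"dy":12.7,"dz":-4.8,"ax":0,"ay":0,"az":0,"grip":4},
    {"dx":0,"dy":13,"dz":-3.6,"ax":0,"ay":0,"az":0,"grip":4},
    {"dx":0,"dy":0,"dz":0,"ax":0,"ay":0,"az":0,"grip":4},
  ],
)

```text
t: 9.65
tcp_pos: [0.5263, -0.1768, 0.2534]
tcp_rot: [[-0.109, 0.994, -0.0], [0.994, 0.109, 0.002], [0.002, 0.0, -1.0]]
contact_force: [-2.7, 6.2, 0.5]
opening: 0.0077
gripper_force: 49.9
```

send_rows(
  steps=[
    {"dx":0,"dy":13.2,"dz":-2.6,"ax":0,"ay":0,"az":0,"grip":4},
    {"dx":0,"dy":13.4,"dz":-1.6,"ax":0,"ay":0,"az":0,"grip":4},
    {"dx":0,"dy":13.5,"dz":-0.5,"ax":0,"ay":0,"az":0,"grip":4},
    {"dx":0,"dy":13.5,"dz":0.5,"ax":0,"ay":0,"az":0,"grip":4},
    {"dx":0,"dy":0,"dz":0,"ax":0,"ay":0,"az":0,"grip":4},
  ],
)

```text
t: 10.28
tcp_pos: [0.5801, -0.1704, 0.2578]
tcp_rot: [[-0.109, 0.994, 0.001], [0.994, 0.109, 0.003], [0.003, 0.001, -1.0]]
contact_force: [-1.5, 8.7, 2.2]
opening: 0.0076
gripper_force: 49.3
```

send_rows(
  steps=[
    {"dx":0,"dy":13.4,"dz":1.6,"ax":0,"ay":0,"az":0,"grip":4},
    {"dx":0,"dy":10,"dz":2,"ax":0,"ay":0,"az":0,"grip":4},
    {"dx":0,"dy":0,"dz":0,"ax":0,"ay":0,"az":0,"grip":4},
  ],
)

```text
t: 10.65
tcp_pos: [0.603, -0.1676, 0.2541]
tcp_rot: [[-0.109, 0.994, 0.0], [0.994, 0.109, 0.003], [0.003, 0.001, -1.0]]
contact_force: [-1.5, 10.8, 2.6]
opening: 0.0075
gripper_force: 49.1
```

send_rows(
  steps=[
    {"dx":1.5,"dy":6,"dz":1.5,"ax":0,"ay":0,"az":0,"grip":4},
    {"dx":0.5,"dy":6,"dz":2,"ax":0,"ay":0,"az":0,"grip":4},
    {"dx":0,"dy":5,"dz":2,"ax":0,"ay":0,"az":0,"grip":4},
    {"dx":0,"dy":0,"dz":0,"ax":0,"ay":0,"az":0,"grip":4},
  ],
)

```text
t: 11.15
tcp_pos: [0.6204, -0.1654, 0.2488]
tcp_rot: [[-0.109, 0.994, 0.003], [0.994, 0.109, 0.001], [0.0, 0.003, -1.0]]
contact_force: [0.4, 6.2, 3.1]
opening: 0.0075
gripper_force: 50.0
```

send_rows(
  steps=[
    {"dx":0,"dy":4,"dz":1.5,"ax":0,"ay":0,"az":0,"grip":4},
    {"dx":0,"dy":4,"dz":1.6,"ax":0,"ay":0,"az":0,"grip":4},
    {"dx":0,"dy":0,"dz":0,"ax":0,"ay":0,"az":0,"grip":4},
  ],
)

```text
t: 11.52
tcp_pos: [0.6281, -0.1645, 0.2458]
tcp_rot: [[-0.109, 0.994, 0.003], [0.994, 0.109, 0.001], [0.0, 0.003, -1.0]]
contact_force: [0.9, 7.1, 4.1]
opening: 0.0076
gripper_force: 50.1
```

send_rows(
  steps=[
    {"dx":0,"dy":3,"dz":1.3,"ax":0,"ay":0,"az":0,"grip":4},
    {"dx":0,"dy":3,"dz":1.3,"ax":0,"ay":0,"az":0,"grip":4},
    {"dx":0,"dy":0,"dz":0,"ax":0,"ay":0,"az":0,"grip":4},
  ],
)

```text
t: 11.9
tcp_pos: [0.6339, -0.1638, 0.2432]
tcp_rot: [[-0.109, 0.994, 0.002], [0.994, 0.109, 0.001], [0.001, 0.002, -1.0]]
contact_force: [0.5, 5.8, 4.1]
opening: 0.0078
gripper_force: 50.1
```

send_rows(
  steps=[
    {"dx":0,"dy":3,"dz":1.4,"ax":0,"ay":0,"az":0,"grip":4},
    {"dx":0,"dy":3,"dz":1.4,"ax":0,"ay":0,"az":0,"grip":4},
    {"dx":0,"dy":0,"dz":0,"ax":0,"ay":0,"az":0,"grip":4},
  ],
)

```text
t: 12.28
tcp_pos: [0.6346, -0.1637, 0.2427]
tcp_rot: [[-0.109, 0.994, -0.008], [0.994, 0.109, 0.001], [0.001, -0.008, -1.0]]
contact_force: [-25.9, 6.0, 29.5]
opening: 0.0077
gripper_force: 52.9
```

At the stop. I'll ease back, open to 34 mm, rise and retreat toward the robot.

send_rows(
  steps=[
    {"dx":0,"dy":-3,"dz":-1.4,"ax":0,"ay":0,"az":0,"grip":4},
    {"dx":0,"dy":0,"dz":0,"ax":0,"ay":0,"az":0,"grip":10},
    {"dx":0,"dy":0,"dz":0,"ax":0,"ay":0,"az":0,"grip":34},
    {"dx":0,"dy":0,"dz":0,"ax":0,"ay":0,"az":0,"grip":34},
    {"dx":0,"dy":0,"dz":0,"ax":0,"ay":0,"az":0,"grip":34},
  ],
)

```text
t: 12.9
tcp_pos: [0.6357, -0.1645, 0.2405]
tcp_rot: [[-0.109, 0.994, 0.0], [0.994, 0.109, -0.0], [-0.0, 0.0, -1.0]]
contact_force: [-0.5, -0.6, -0.4]
opening: 0.0337
gripper_force: 0.0
```

send_rows(
  steps=[
    {"dx":0,"dy":0,"dz":-15,"ax":0,"ay":0,"az":0,"grip":34},
    {"dx":0,"dy":0,"dz":-30,"ax":0,"ay":0,"az":0,"grip":34},
    {"dx":0,"dy":0,"dz":-30,"ax":0,"ay":0,"az":0,"grip":34},
    {"dx":0,"dy":-50,"dz":0,"ax":0,"ay":0,"az":0,"grip":34},
    {"dx":0,"dy":-50,"dz":0,"ax":0,"ay":0,"az":0,"grip":34},
  ],
)

```text
t: 13.52
tcp_pos: [0.5354, -0.1754, 0.317]
tcp_rot: [[-0.109, 0.994, 0.002], [0.994, 0.109, -0.001], [-0.001, 0.002, -1.0]]
contact_force: [-0.8, -0.2, 0.6]
opening: 0.0342
gripper_force: 0.0
```

send_rows(
  steps=[
    {"dx":-50,"dy":-30,"dz":0,"ax":0,"ay":0,"az":0,"grip":40},
    {"dx":-50,"dy":-30,"dz":0,"ax":0,"ay":0,"az":0,"grip":40},
    {"dx":-50,"dy":-30,"dz":0,"ax":0,"ay":0,"az":0,"grip":40},
    {"dx":-50,"dy":-30,"dz":0,"ax":0,"ay":0,"az":0,"grip":40},
    {"dx":-50,"dy":-30,"dz":0,"ax":0,"ay":0,"az":0,"grip":40},
  ],
)

```text
t: 14.15
tcp_pos: [0.4133, -0.442, 0.3171]
tcp_rot: [[-0.109, 0.994, 0.001], [0.994, 0.109, -0.001], [-0.002, 0.001, -1.0]]
contact_force: [1.7, -0.4, -0.1]
opening: 0.0403
gripper_force: 0.0
```

```bash
python3 - <<'E'
from h import *
print(r.get_obs()["tcp_pos"])
snap("scene","s4"); snap("top","t4")
t=cv2.resize(cv2.imread("pics/t4.png")[165:280,285:415],None,fx=3,fy=3,interpolation=cv2.INTER_CUBIC)
s=cv2.resize(cv2.imread("pics/s4.png")[110:245,250:380],None,fx=3,fy=3,interpolation=cv2.INTER_CUBIC)
s=s[:405]; t=np.pad(t,((0,405-t.shape[0]),(0,0),(0,0)))
cv2.imwrite("pics/g4.png",np.hstack([t,s]))
E
```

```text
[ 0.41330377 -0.44201235  0.31710537]
```

View pics/g4.png

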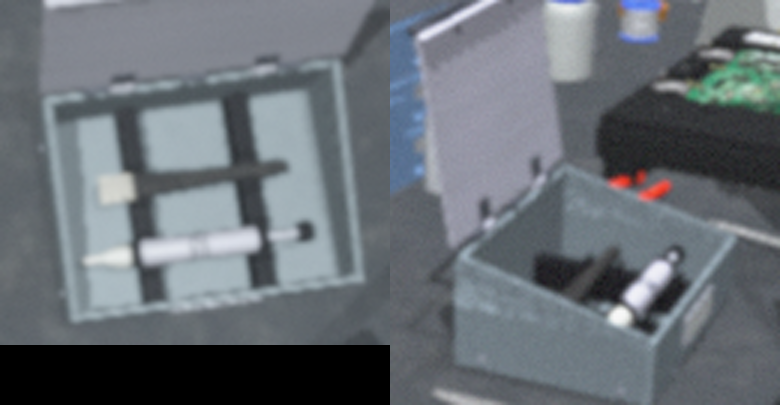

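The flap stays open. The pump is in the front row, with the nozzle tip at (83,262), the barrel from (140,252) to (261,238) and the knob at (312,231) in the left crop. The brush is in the rear row.

```bash
python3 - <<'E'
from h import *
np.set_printoptions(precision=4,suppress=True)
g=lambda x,y:(285+(x+.5)/3-.5,165+(y+.5)/3-.5)
a=cv2.imread("pics/t4.png").astype(int)
# white barrel mask
m=((a.min(2)>165)).astype(np.uint8); m[:235]=0; m[260:]=0; m[:,:300]=0;m[:,:325]=0; m[:,376:]=0
ys,xs=np.nonzero(m); print("barrel",xs.min(),xs.max(),len(xs)); k=np.polyfit(xs,ys,1); print(k)
e=[onz("top",u,np.polyval(k,u),.048) for u in(xs.min()-.5,xs.max()+.5)]
print(e,(e[0]+e[1])/2,np.linalg.norm(e[0]-e[1]),"yaw",np.arctan2(-(e[0]-e[1])[0],(e[0]-e[1])[1]))
E2=[onz("top",*g(*p),.048) for p in((140,252),(261,238),(83,262),(312,231))]
print(E2,np.linalg.norm(E2[0]-E2[1]),np.linalg.norm(E2[2]-E2[3]),(E2[0]+E2[1])/2)
rim=[onz("top",*g(*p),z) for p,z in(((46,95),.1),((340,60),.1),((362,278),.06),((72,320),.06))]
print(rim,np.mean(rim,0))
c=(E2[0]+E2[1])/2
box=HG-.0856*BX; print("expected row_front",box-.04*BX, "rear",box+.015*BX)
# scene triangulation of barrel centre: crop right (zoom3 of s4 at 250,110; crop starts col 390)
g2=lambda x,y:(250+(x-390+.5)/3-.5,110+(y+.5)/3-.5)
for p in((630,316),(676,253)): print("scene",g2(*p),onz("scene",*g2(*p),.048))
print("proj c scene",proj("scene",c))
E
```

```text
barrel 325 375 624
[ -0.0188 253.9953]
[array([ 0.4352, -0.1171,  0.048 ]), array([ 0.4355, -0.238 ,  0.048 ])] [ 0.4354 -0.1776  0.048 ] 0.12088158255741813 yaw 0.002702739695140565
[array([ 0.4331, -0.1332,  0.048 ]), array([ 0.4426, -0.2292,  0.048 ]), array([ 0.4259, -0.0882,  0.048 ]), array([ 0.4475, -0.27  ,  0.048 ])] 0.09646725507879417 0.1831163522927653 [ 0.4378 -0.1812  0.048 ]
[array([ 0.5491, -0.0593,  0.1   ]), array([ 0.5736, -0.2862,  0.1   ]), array([ 0.4088, -0.3047,  0.06  ]), array([ 0.3802, -0.0776,  0.06  ])] [ 0.4779 -0.182   0.08  ]
expected row_front [ 0.4352 -0.1872  0.103 ] rear [ 0.4899 -0.181   0.103 ]
scene (329.6666666666667, 215.0) [ 0.4217 -0.129   0.048 ]
scene (345.0, 194.0) [ 0.4429 -0.2645  0.048 ]
proj c scene (np.float64(333.04585250709295), np.float64(205.7148862542275))
```

```bash
python3 - <<'E'
from h import *
a=cv2.imread("pics/t4.png").astype(float)
A=np.array([.4259,-.0882,.048]);B=np.array([.4475,-.27,.048])
o=[]
for d in np.arange(0,.186,.003):
    u,v=proj("top",A+(B-A)*d/.183); c=a[int(round(v))-1:int(round(v))+2,int(round(u))].mean(0); o.append("%d:%d,%d,%d"%(d*1000+.5,*c))
print(" ".join(o))
E
```

```text
0:151,149,140 3:199,198,193 6:207,206,201 9:215,214,209 12:214,215,209 15:216,217,211 18:220,221,216 21:224,225,220 24:225,226,222 27:231,232,228 30:231,232,229 33:230,231,228 36:220,221,217 39:131,132,127 42:92,88,84 45:138,131,127 48:218,210,206 51:228,220,216 54:230,222,218 57:229,222,218 60:228,220,216 63:231,224,220 66:231,223,219 69:231,224,219 72:231,223,219 75:230,222,218 78:229,221,217 81:230,223,219 84:214,205,201 87:208,200,194 90:207,199,194 93:210,201,197 96:206,197,192 99:215,206,201 102:226,216,212 105:230,220,216 108:230,220,216 111:229,220,215 114:229,220,216 117:230,220,216 120:230,220,216 123:230,220,216 126:229,219,215 129:229,219,215 132:226,217,212 135:224,214,210 138:208,198,194 141:162,152,148 144:89,83,79 147:129,121,115 150:168,159,153 153:197,188,181 156:202,193,185 159:199,190,183 162:198,189,181 165:196,187,179 168:196,187,179 171:142,134,127 174:96,90,84 177:71,66,62 180:69,64,61 183:118,113,102
```

send_rows(
  steps=[
    {"dx":51.3,"dy":10.6,"dz":0,"ax":0,"ay":0,"az":0,"grip":40},
    {"dx":51.3,"dy":10.6,"dz":0,"ax":0,"ay":0,"az":0,"grip":40},
    {"dx":51.3,"dy":10.6,"dz":0,"ax":0,"ay":0,"az":0,"grip":40},
    {"dx":51.3,"dy":10.6,"dz":0,"ax":0,"ay":0,"az":0,"grip":40},
    {"dx":51.3,"dy":10.6,"dz":0,"ax":0,"ay":0,"az":-0.009,"grip":40},
  ],
)

```text
t: 14.88
tcp_pos: [0.4391, -0.1774, 0.3167]
tcp_rot: [[-0.118, 0.993, 0.002], [0.993, 0.118, -0.0], [-0.001, 0.002, -1.0]]
contact_force: [1.6, -0.4, 0.6]
opening: 0.04
gripper_force: 0.0
```

send_rows(
  steps=[
    {"dx":0,"dy":0,"dz":50,"ax":0,"ay":0,"az":0,"grip":40},
    {"dx":0,"dy":0,"dz":50,"ax":0,"ay":0,"az":0,"grip":40},
    {"dx":0,"dy":0,"dz":50,"ax":0,"ay":0,"az":0,"grip":40},
    {"dx":0,"dy":0,"dz":40,"ax":0,"ay":0,"az":0,"grip":40},
    {"dx":0,"dy":0,"dz":0,"ax":0,"ay":0,"az":0,"grip":40},
  ],
)

```text
t: 15.5
tcp_pos: [0.4373, -0.1782, 0.1241]
tcp_rot: [[-0.118, 0.993, -0.005], [0.993, 0.118, 0.002], [0.003, -0.004, -1.0]]
contact_force: [0.7, 0.5, 0.9]
opening: 0.0399
gripper_force: 0.0
```

send_rows(
  steps=[
    {"dx":-2.4,"dy":-0.5,"dz":40,"ax":0,"ay":0,"az":0,"grip":40},
    {"dx":0,"dy":0,"dz":30,"ax":0,"ay":0,"az":0,"grip":40},
    {"dx":0,"dy":0,"dz":15,"ax":0,"ay":0,"az":0,"grip":40},
    {"dx":0,"dy":0,"dz":5,"ax":0,"ay":0,"az":0,"grip":40},
    {"dx":0,"dy":0,"dz":0,"ax":0,"ay":0,"az":0,"grip":40},
  ],
)

```text
t: 16.12
tcp_pos: [0.4393, -0.182, 0.0365]
tcp_rot: [[-0.118, 0.993, 0.001], [0.993, 0.118, -0.001], [-0.001, 0.001, -1.0]]
contact_force: [0.5, -0.7, -0.3]
opening: 0.04
gripper_force: 0.0
```

send_rows(
  steps=[
    {"dx":0,"dy":0,"dz":0,"ax":0,"ay":0,"az":0,"grip":28},
    {"dx":0,"dy":0,"dz":0,"ax":0,"ay":0,"az":0,"grip":24},
    {"dx":0,"dy":0,"dz":0,"ax":0,"ay":0,"az":0,"grip":21},
    {"dx":0,"dy":0,"dz":0,"ax":0,"ay":0,"az":0,"grip":21},
  ],
)

```text
t: 16.62
tcp_pos: [0.4387, -0.1818, 0.0358]
tcp_rot: [[-0.118, 0.993, 0.0], [0.993, 0.118, -0.0], [-0.0, 0.0, -1.0]]
contact_force: [0.5, 0.1, 0.7]
opening: 0.021
gripper_force: 0.1
```

send_rows(
  steps=[
    {"dx":0,"dy":0,"dz":0,"ax":0,"ay":0,"az":0,"grip":17},
    {"dx":0,"dy":0,"dz":0,"ax":0,"ay":0,"az":0,"grip":14},
    {"dx":0,"dy":0,"dz":0,"ax":0,"ay":0,"az":0,"grip":12},
  ],
  grip_force=50,
)

```text
t: 17.0
tcp_pos: [0.4387, -0.1819, 0.036]
tcp_rot: [[-0.118, 0.993, 0.0], [0.993, 0.118, -0.0], [-0.0, 0.0, -1.0]]
contact_force: [-0.3, 0.9, 5.3]
opening: 0.0177
gripper_force: 49.0
```

send_rows(
  steps=[
    {"dx":0,"dy":0,"dz":-5,"ax":0,"ay":0,"az":0,"grip":12},
    {"dx":0,"dy":0,"dz":-15,"ax":0,"ay":0,"az":0,"grip":12},
    {"dx":0,"dy":0,"dz":-30,"ax":0,"ay":0,"az":0,"grip":12},
    {"dx":0,"dy":0,"dz":-45,"ax":0,"ay":0,"az":0,"grip":12},
    {"dx":0,"dy":0,"dz":-45,"ax":0,"ay":0,"az":0,"grip":12},
  ],
)

```text
t: 17.62
tcp_pos: [0.4382, -0.1816, 0.1777]
tcp_rot: [[-0.118, 0.993, 0.0], [0.993, 0.118, -0.0], [-0.0, 0.0, -1.0]]
contact_force: [1.1, 0.3, -0.6]
opening: 0.0175
gripper_force: 49.0
```

send_rows(
  steps=[
    {"dx":0,"dy":0,"dz":-30,"ax":0,"ay":0,"az":0,"grip":12},
    {"dx":0,"dy":0,"dz":0,"ax":0,"ay":0,"az":0.115,"grip":12},
    {"dx":0,"dy":0,"dz":0,"ax":0,"ay":0,"az":0.115,"grip":12},
    {"dx":0,"dy":0,"dz":0,"ax":0,"ay":0,"az":0.114,"grip":12},
    {"dx":0,"dy":0,"dz":0,"ax":0,"ay":0,"az":0,"grip":12},
  ],
)

```text
t: 18.25
tcp_pos: [0.4384, -0.1817, 0.2064]
tcp_rot: [[0.223, 0.975, 0.001], [0.975, -0.223, -0.0], [-0.0, 0.001, -1.0]]
contact_force: [-0.4, -0.6, -0.3]
opening: 0.0179
gripper_force: 48.9
```

```bash
python3 - <<'E'
from h import *
np.set_printoptions(precision=4,suppress=True)
o=r.get_obs(); R=np.array(o["tcp_rot"]); print(o["tcp_pos"],R[:,0],o["opening"],SEAT)
print("shift tool mm",1000*R.T@(SEAT-o["tcp_pos"]), "yaw err", -np.arctan2(*(R[:2,0]@np.c_[RX[:2],RY[:2]])) )
snap("top","t5"); snap("scene","s5")
E
```

```text
[ 0.4384 -0.1817  0.2064] [ 0.2231  0.9748 -0.0001] 0.01789091970129805 [0.4619 0.1921 0.042 ]
shift tool mm [369.6709 -60.6756 164.3091] yaw err 0.0009616211141073553
```

send_rows(
  steps=[
    {"dx":46,"dy":-7.6,"dz":0,"ax":0,"ay":0,"az":0,"grip":12},
    {"dx":46,"dy":-7.6,"dz":0,"ax":0,"ay":0,"az":0,"grip":12},
    {"dx":46,"dy":-7.6,"dz":0,"ax":0,"ay":0,"az":0,"grip":12},
    {"dx":46,"dy":-7.6,"dz":0,"ax":0,"ay":0,"az":0,"grip":12},
    {"dx":46,"dy":-7.6,"dz":0,"ax":0,"ay":0,"az":0,"grip":12},
  ],
)

```text
t: 18.98
tcp_pos: [0.453, 0.0524, 0.2059]
tcp_rot: [[0.222, 0.975, 0.0], [0.975, -0.222, 0.0], [0.0, 0.0, -1.0]]
contact_force: [-0.2, 0.6, -0.5]
opening: 0.0174
gripper_force: 48.9
```

send_rows(
  steps=[
    {"dx":46,"dy":-7.6,"dz":0,"ax":0,"ay":0,"az":0,"grip":12},
    {"dx":46,"dy":-7.6,"dz":0,"ax":0,"ay":0,"az":0,"grip":12},
    {"dx":46,"dy":-7.6,"dz":0,"ax":0,"ay":0,"az":0,"grip":12},
    {"dx":0,"dy":0,"dz":40,"ax":0,"ay":0,"az":0,"grip":12},
    {"dx":0,"dy":0,"dz":30,"ax":0,"ay":0,"az":0,"grip":12},
  ],
)

```text
t: 19.6
tcp_pos: [0.4614, 0.1913, 0.1348]
tcp_rot: [[0.22, 0.975, 0.0], [0.975, -0.22, -0.0], [-0.0, 0.0, -1.0]]
contact_force: [0.4, -0.3, -1.1]
opening: 0.0175
gripper_force: 48.9
```

send_rows(
  steps=[
    {"dx":0,"dy":0,"dz":30,"ax":0,"ay":0,"az":0,"grip":12},
    {"dx":0,"dy":0,"dz":0,"ax":0,"ay":0,"az":0,"grip":12},
    {"dx":0,"dy":0,"dz":0,"ax":0,"ay":0,"az":0,"grip":12},
  ],
)

```text
t: 19.98
tcp_pos: [0.4623, 0.1907, 0.1065]
tcp_rot: [[0.223, 0.975, 0.001], [0.975, -0.223, 0.0], [0.0, 0.001, -1.0]]
contact_force: [0.1, 0.2, 0.5]
opening: 0.0177
gripper_force: 49.0
```

```bash
python3 - <<'E'
from h import *
np.set_printoptions(precision=4,suppress=True)
o=r.get_obs(); R=np.array(o["tcp_rot"]); print(o["tcp_pos"],R[:,0],o["opening"],o["contact_force"])
print("shift tool mm",1000*R.T@(SEAT-o["tcp_pos"]))
out=[]
c=np.array(o["tcp_pos"])+.012*Z
for n in("top","scene"):
    a=snap(n,n+"6"); print(n,proj(n,c),proj(n,SEAT),proj(n,c+.091*R[:,0]),proj(n,c-.092*R[:,0]))
t=cv2.resize(cv2.imread("pics/top6.png")[160:280,140:290],None,fx=2.6,fy=2.6,interpolation=cv2.INTER_CUBIC)
s=cv2.resize(cv2.imread("pics/scene6.png")[200:320,170:320],None,fx=2.6,fy=2.6,interpolation=cv2.INTER_CUBIC)
cv2.imwrite("pics/g6.png",np.hstack([t,s]))
E
```

```text
[0.4623 0.1907 0.1065] [0.2234 0.9747 0.0005] 0.017701068689872757 [0.0685 0.2187 0.4532]
shift tool mm [ 1.2779 -0.7948 64.4931]
top (np.float64(188.85421220400048), np.float64(234.58608960003417)) (np.float64(194.02747527404279), np.float64(238.6859210043705)) (np.float64(149.77848236660728), np.float64(226.05292558369726)) (np.float64(229.0233434295186), np.float64(243.29818107104424))
scene (np.float64(238.73189048783797), np.float64(239.4285400851538)) (np.float64(239.4051744681264), np.float64(273.44192521571784)) (np.float64(200.97707286792536), np.float64(256.59812177398373)) (np.float64(272.6473526973274), np.float64(223.9827992579756))
```

send_rows(
  steps=[
    {"dx":0,"dy":-0.8,"dz":30,"ax":0,"ay":0,"az":0,"grip":12},
    {"dx":0,"dy":0,"dz":20,"ax":0,"ay":0,"az":0,"grip":12},
    {"dx":0,"dy":0,"dz":5,"ax":0,"ay":0,"az":0,"grip":12},
    {"dx":0,"dy":0,"dz":0,"ax":0,"ay":0,"az":0,"grip":12},
  ],
  grip_force=70,
)

```text
t: 20.58
tcp_pos: [0.4615, 0.1909, 0.0513]
tcp_rot: [[0.224, 0.975, 0.001], [0.975, -0.224, 0.0], [0.001, 0.001, -1.0]]
contact_force: [-0.4, 0.4, -0.6]
opening: 0.0168
gripper_force: 70.1
```

send_rows(
  steps=[
    {"dx":0,"dy":0,"dz":3,"ax":0,"ay":0,"az":0,"grip":12},
    {"dx":0,"dy":0,"dz":3,"ax":0,"ay":0,"az":0,"grip":12},
    {"dx":0,"dy":0,"dz":0,"ax":0,"ay":0,"az":0,"grip":12},
  ],
)

```text
t: 20.95
tcp_pos: [0.4635, 0.1909, 0.0482]
tcp_rot: [[0.224, 0.975, 0.005], [0.975, -0.224, 0.001], [0.002, 0.005, -1.0]]
contact_force: [-5.0, -7.1, 35.2]
opening: 0.0167
gripper_force: 74.2
```

35 N at lip height is more than the clips should need. I'll back off and look before pushing further.

```bash
python3 - <<'E'
from h import *
o=r.get_obs(); R=o["tcp_rot"]; print("force tool",R.T@o["contact_force"],"torque tool",R.T@o["torque"])
out=[]
snap("top","top7"); snap("scene","scene7")
for f,(x,y) in (("top6",(140,180)),("scene6",(180,210)),("top7",(140,180)),("scene7",(180,220))):
    out.append(cv2.resize(cv2.imread(f"pics/{f}.png")[y:y+85,x:x+115],None,fx=3.47,fy=3.5,interpolation=cv2.INTER_CUBIC))
cv2.imwrite("pics/g7.png",np.vstack([np.hstack(out[:2]),np.hstack(out[2:])]))
E
```

```text
force tool [ -7.99894498  -3.07698725 -35.27128626] torque tool [ 0.30324187 -1.27113724  0.0154132 ]
```

send_rows(
  steps=[
    {"dx":0,"dy":0,"dz":-4,"ax":0,"ay":0,"az":0,"grip":12},
    {"dx":0,"dy":0,"dz":0,"ax":0,"ay":0,"az":0,"grip":12},
  ],
)

```text
t: 21.3
tcp_pos: [0.4616, 0.1909, 0.0494]
tcp_rot: [[0.224, 0.975, 0.002], [0.975, -0.224, 0.001], [0.001, 0.002, -1.0]]
contact_force: [-0.2, -0.6, -1.0]
opening: 0.0163
gripper_force: 70.4
```

View pics/g7.png

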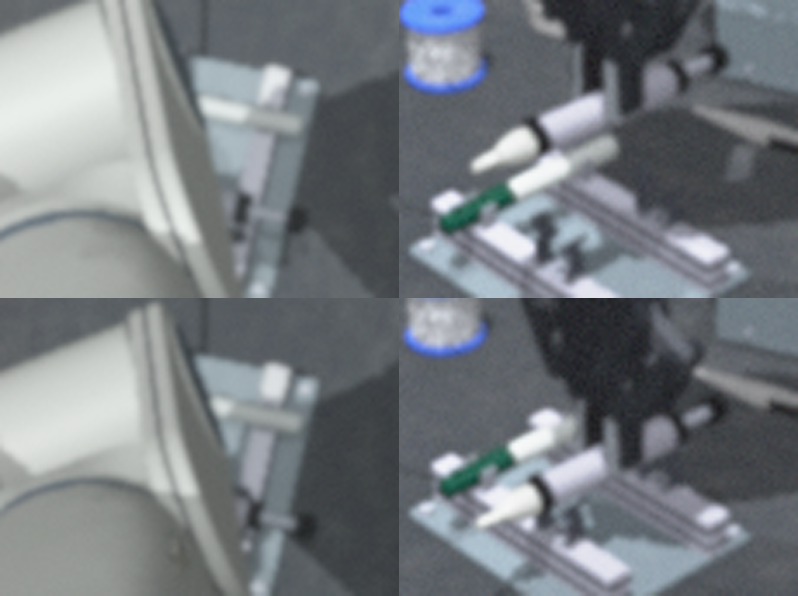

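The pictures show the pump gripped near mid-barrel, nozzle tip at (478,525) and knob end at (722,412) in the lower right crop, and the near clip's prong just below the barrel at about (575,520). Next I'll compute the pump's offset from the clips.

```bash
python3 - <<'E'
from h import *
np.set_printoptions(precision=1,suppress=True)
rk=lambda p:np.array([(p-SEAT)@RX,(p-SEAT)@RY,p[2]-.042])*1000
def g6(x,y): return 180+(x-399)/3.47,210+y/3.5
def g7(x,y): return 180+(x-399)/3.47,220+(y-298)/3.5
for nm,g,z,pts in (("6",g6,.1185,((474,168),(536,134),(680,76),(722,62))),("7",g7,.0602,((478,525),(543,490),(680,428),(722,412)))):
    for p in pts:
        print(nm,p,"on z=%.3f"%z,rk(onz("scene",*g(*p),z)))
        o,d=ray("scene",*g(*p)); t=((SEAT-o)@RX)/(d@RX); print("    on plane x_rack=0:",rk(o+t*d))
# top: knob end
for f,p,z in (("6",(307,217),.1185),("7",(307,523-298),.0602)):
    u,v=140+p[0]/3.47,180+p[1]/3.5; print("top knob",f,rk(onz("top",u,v,z)))
# clip prong tops in scene0 at z=.061
a=cv2.imread("pics/scene0.png").mean(2)
for sx in(-14.5,14.5):
    for sy in(-38,38): print(sx,sy,proj("scene",SEAT+sx/1000*RX+sy/1000*RY+.019*Z))
m=((a<70)).astype(np.uint8)[255:300,205:265]; n,l,st,ce=cv2.connectedComponentsWithStats(m)
for i in range(1,n):
    if st[i,4]>6: print(st[i]+[205,255,0,0,0],ce[i]+[205,255])
E
```

```text
6 (474, 168) on z=0.118 [-3.9 91.8 76.5]
    on plane x_rack=0: [ 0.  89.  73.6]
6 (536, 134) on z=0.118 [ 0.5 46.7 76.5]
    on plane x_rack=0: [ 0.  47.  76.8]
6 (680, 76) on z=0.118 [ -6.6 -53.4  76.5]
    on plane x_rack=0: [  0.  -59.6  71.6]
6 (722, 62) on z=0.118 [-11.3 -82.4  76.5]
    on plane x_rack=0: [  0.  -93.8  68. ]
7 (478, 525) on z=0.060 [-2.8 92.5 18.2]
    on plane x_rack=0: [ 0.  90.5 15.9]
7 (543, 490) on z=0.060 [-1.  46.  18.2]
    on plane x_rack=0: [-0.  45.2 17.3]
7 (680, 428) on z=0.060 [ -6.7 -53.   18.2]
    on plane x_rack=0: [  0.  -59.3  12.6]
7 (722, 412) on z=0.060 [-11.1 -83.3  18.2]
    on plane x_rack=0: [ -0.  -94.4   8.8]
top knob 6 [  3.4 -91.5  76.5]
top knob 7 [  3.  -85.7  18.2]
-14.5 -38 (np.float64(258.2713747378618), np.float64(260.98131300423455))
-14.5 38 (np.float64(229.27662623311403), np.float64(275.69015129926845))
14.5 -38 (np.float64(248.4458257209217), np.float64(255.59168733053951))
14.5 38 (np.float64(219.5277434259576), np.float64(269.74757248032995))
[209 266   3   3   8] [209.9 266.9]
```

send_rows(
  steps=[
    {"dx":0,"dy":0,"dz":1.5,"ax":0,"ay":0,"az":0,"grip":12},
    {"dx":0,"dy":0,"dz":0,"ax":0,"ay":0,"az":0,"grip":12},
  ],
)

```text
t: 21.55
tcp_pos: [0.4618, 0.1909, 0.0482]
tcp_rot: [[0.224, 0.975, 0.001], [0.975, -0.224, 0.0], [0.001, 0.001, -1.0]]
contact_force: [-1.9, -2.6, 17.7]
opening: 0.0167
gripper_force: 72.5
```

```bash
cat >> h.py <<'E'
def st():
    np.set_printoptions(precision=4,suppress=True)
    o=r.get_obs(); R=np.array(o["tcp_rot"]); f=R.T@o["contact_force"]; m=R.T@o["torque"]
    m2=m-np.cross([0,0,.17],f)
    print("tcp",o["tcp_pos"],"f",f,"m@tcp",m2,"x,y of push mm",-m2[1]/f[2]*1000,m2[0]/f[2]*1000,"op",o["opening"],o["gripper_force"])
E
python3 -c "
from h import *
st()"
```

```text
tcp [0.4618 0.1909 0.0482] f [ -2.9539  -1.2843 -17.6942] m@tcp [-0.034  -0.0108  0.0234] x,y of push mm -0.6117434245313017 1.9235342810237166 op 0.01669727636151079 72.53431677818298
```

send_rows(
  steps=[
    {"dx":0,"dy":-3,"dz":0,"ax":0,"ay":0,"az":0,"grip":12},
    {"dx":0,"dy":0,"dz":0,"ax":0,"ay":0,"az":0,"grip":12},
  ],
)

```text
t: 21.8
tcp_pos: [0.4597, 0.1916, 0.0478]
tcp_rot: [[0.224, 0.975, 0.003], [0.975, -0.224, 0.001], [0.001, 0.003, -1.0]]
contact_force: [1.6, -3.1, 8.6]
opening: 0.0168
gripper_force: 71.2
```

```bash
python3 -c "
from h import *
st()"
```

```text
tcp [0.4597 0.1916 0.0478] f [-2.6352  2.234  -8.6442] m@tcp [-0.1296 -0.0061 -0.0102] x,y of push mm -0.7027038257152108 14.99388752995431 op 0.016820150768872773 71.24100923538208
```

send_rows(
  steps=[
    {"dx":0,"dy":6,"dz":0,"ax":0,"ay":0,"az":0,"grip":12},
    {"dx":0,"dy":0,"dz":0,"ax":0,"ay":0,"az":0,"grip":12},
  ],
)

```text
t: 22.05
tcp_pos: [0.4633, 0.1906, 0.0474]
tcp_rot: [[0.225, 0.974, -0.002], [0.974, -0.225, 0.001], [0.0, -0.002, -1.0]]
contact_force: [-6.2, 3.9, 13.2]
opening: 0.0169
gripper_force: 71.8
```

```bash
python3 -c "
from h import *
st()"
```

```text
tcp [0.4633 0.1906 0.0474] f [  2.3973  -6.9247 -13.2328] m@tcp [ 0.0365  0.1288 -0.0668] x,y of push mm 9.732298979451206 -2.7554757414795574 op 0.016872142903712202 71.77564859390259
```

Lateral forces change sign about −1 mm from where I was, so the barrel is in the funnel and centred. I'll centre it and press harder in small steps.

send_rows(
  steps=[
    {"dx":0,"dy":-4,"dz":0,"ax":0,"ay":0,"az":0,"grip":12},
    {"dx":0,"dy":0,"dz":2,"ax":0,"ay":0,"az":0,"grip":12},
    {"dx":0,"dy":0,"dz":1.5,"ax":0,"ay":0,"az":0,"grip":12},
    {"dx":0,"dy":0,"dz":0,"ax":0,"ay":0,"az":0,"grip":12},
  ],
)

```text
t: 22.55
tcp_pos: [0.4614, 0.1916, 0.0451]
tcp_rot: [[0.224, 0.975, 0.003], [0.975, -0.224, 0.001], [0.002, 0.002, -1.0]]
contact_force: [-1.5, -0.8, 20.8]
opening: 0.0169
gripper_force: 72.7
```

```bash
python3 -c "
from h import *
st()"
```

```text
tcp [0.4614 0.1916 0.0451] f [ -1.1314  -1.2716 -20.7867] m@tcp [0.1042 0.06   0.0095] x,y of push mm 2.8873536175408567 -5.011773149178765 op 0.016938087656140362 72.66833782196045
```

It is going in (z 45 mm, 21 N). I'll continue.

send_rows(
  steps=[
    {"dx":0,"dy":0,"dz":2,"ax":0,"ay":0,"az":0,"grip":12},
    {"dx":0,"dy":0,"dz":2,"ax":0,"ay":0,"az":0,"grip":12},
    {"dx":0,"dy":0,"dz":0,"ax":0,"ay":0,"az":0,"grip":12},
  ],
)

```text
t: 22.92
tcp_pos: [0.4614, 0.1918, 0.0409]
tcp_rot: [[0.224, 0.975, 0.003], [0.975, -0.224, 0.002], [0.002, 0.002, -1.0]]
contact_force: [-2.3, 2.3, 16.1]
opening: 0.0167
gripper_force: 72.4
```

```bash
python3 -c "
from h import *
st()"
```

```text
tcp [0.4614 0.1918 0.0409] f [  1.8118  -2.6929 -16.1108] m@tcp [-0.1041 -0.0106 -0.0548] x,y of push mm -0.6562310377199394 6.45884150698317 op 0.01674542879874782 72.36199021339417
```

send_rows(
  steps=[
    {"dx":0,"dy":0,"dz":3,"ax":0,"ay":0,"az":0,"grip":12},
    {"dx":0,"dy":0,"dz":3,"ax":0,"ay":0,"az":0,"grip":12},
    {"dx":0,"dy":0,"dz":0,"ax":0,"ay":0,"az":0,"grip":12},
  ],
)

```text
t: 23.3
tcp_pos: [0.4607, 0.1916, 0.0336]
tcp_rot: [[0.224, 0.975, 0.001], [0.975, -0.224, 0.001], [0.001, 0.001, -1.0]]
contact_force: [1.3, 3.9, -0.3]
opening: 0.0167
gripper_force: 70.5
```

send_rows(
  steps=[
    {"dx":0,"dy":0,"dz":2.5,"ax":0,"ay":0,"az":0,"grip":12},
    {"dx":0,"dy":0,"dz":0,"ax":0,"ay":0,"az":0,"grip":12},
  ],
)

```text
t: 23.55
tcp_pos: [0.4602, 0.1909, 0.0307]
tcp_rot: [[0.224, 0.975, 0.0], [0.975, -0.224, -0.0], [-0.0, 0.0, -1.0]]
contact_force: [3.2, 1.3, -4.7]
opening: 0.0166
gripper_force: 70.1
```

```bash
python3 -c "
from h import *
st()"
```

```text
tcp [0.4602 0.1909 0.0307] f [2.0117 2.8471 4.6952] m@tcp [0.0682 0.148  0.0198] x,y of push mm -31.5215434907283 14.528045907298845 op 0.016648508819115917 70.07616877555847
```

The force dropped to zero and then pulled downward, so it has snapped. I'll press 2–3 mm more to feel the seat bottom.

send_rows(
  steps=[
    {"dx":0,"dy":0,"dz":1.5,"ax":0,"ay":0,"az":0,"grip":12},
    {"dx":0,"dy":0,"dz":1,"ax":0,"ay":0,"az":0,"grip":12},
    {"dx":0,"dy":0,"dz":0,"ax":0,"ay":0,"az":0,"grip":12},
  ],
)

```text
t: 23.92
tcp_pos: [0.4603, 0.1908, 0.0299]
tcp_rot: [[0.224, 0.975, 0.0], [0.975, -0.224, 0.0], [0.0, 0.0, -1.0]]
contact_force: [-2.8, -1.4, 17.5]
opening: 0.0168
gripper_force: 72.4
```

```bash
python3 -c "
from h import *
st()"
```

```text
tcp [0.4603 0.1908 0.0299] f [ -1.9877  -2.4229 -17.4973] m@tcp [-0.106   0.0769 -0.0234] x,y of push mm 4.393830053614664 6.059529659401615 op 0.0168491432516987 72.42727518081665
```

Seated: solid at z 29.9 mm, as expected. I'll release and lift clear.

send_rows(
  steps=[
    {"dx":0,"dy":0,"dz":-1,"ax":0,"ay":0,"az":0,"grip":16},
    {"dx":0,"dy":0,"dz":0,"ax":0,"ay":0,"az":0,"grip":24},
    {"dx":0,"dy":0,"dz":0,"ax":0,"ay":0,"az":0,"grip":36},
    {"dx":0,"dy":0,"dz":0,"ax":0,"ay":0,"az":0,"grip":36},
    {"dx":0,"dy":0,"dz":-10,"ax":0,"ay":0,"az":0,"grip":36},
  ],
)

```text
t: 24.55
tcp_pos: [0.4592, 0.1906, 0.0393]
tcp_rot: [[0.224, 0.975, -0.002], [0.975, -0.224, -0.001], [-0.001, -0.002, -1.0]]
contact_force: [0.6, -0.6, 0.6]
opening: 0.0358
gripper_force: 0.0
```

send_rows(
  steps=[
    {"dx":0,"dy":0,"dz":-40,"ax":0,"ay":0,"az":0,"grip":36},
    {"dx":0,"dy":0,"dz":-58,"ax":0,"ay":0,"az":0,"grip":36},
    {"dx":0,"dy":0,"dz":-58,"ax":0,"ay":0,"az":0,"grip":36},
    {"dx":0,"dy":0,"dz":-58,"ax":0,"ay":0,"az":0,"grip":36},
    {"dx":0,"dy":0,"dz":-60,"ax":0,"ay":0,"az":0,"grip":36},
  ],
)

```text
t: 25.18
tcp_pos: [0.4593, 0.1906, 0.3162]
tcp_rot: [[0.224, 0.975, 0.0], [0.975, -0.224, 0.0], [0.0, 0.0, -1.0]]
contact_force: [1.5, 0.7, -0.8]
opening: 0.0358
gripper_force: 0.0
```

send_rows(
  steps=[
    {"dx":0,"dy":0,"dz":0,"ax":0,"ay":0,"az":-0.168,"grip":36},
    {"dx":0,"dy":0,"dz":0,"ax":0,"ay":0,"az":-0.167,"grip":36},
    {"dx":-46.5,"dy":0,"dz":0,"ax":0,"ay":0,"az":0,"grip":36},
    {"dx":-46.5,"dy":0,"dz":0,"ax":0,"ay":0,"az":0,"grip":36},
    {"dx":-46.5,"dy":0,"dz":0,"ax":0,"ay":0,"az":0,"grip":36},
  ],
)

```text
t: 25.8
tcp_pos: [0.4748, 0.051, 0.3142]
tcp_rot: [[-0.11, 0.994, 0.0], [0.994, 0.11, -0.0], [-0.0, 0.0, -1.0]]
contact_force: [0.5, -0.4, 0.5]
opening: 0.0364
gripper_force: 0.0
```

send_rows(
  steps=[
    {"dx":-46.5,"dy":0,"dz":0,"ax":0,"ay":0,"az":0,"grip":36},
    {"dx":-46.5,"dy":0,"dz":0,"ax":0,"ay":0,"az":0,"grip":36},
    {"dx":-46.5,"dy":0,"dz":0,"ax":0,"ay":0,"az":0,"grip":36},
    {"dx":-46.5,"dy":0,"dz":0,"ax":0,"ay":0,"az":0,"grip":36},
    {"dx":-46.5,"dy":0,"dz":0,"ax":0,"ay":0,"az":0,"grip":36},
  ],
)

```text
t: 26.42
tcp_pos: [0.5001, -0.1803, 0.3143]
tcp_rot: [[-0.109, 0.994, 0.0], [0.994, 0.109, -0.0], [-0.0, 0.0, -1.0]]
contact_force: [0.7, -0.5, -0.3]
opening: 0.0362
gripper_force: 0.0
```

```bash
python3 - <<'E'
from h import *
st(); o=r.get_obs(); R=np.array(o["tcp_rot"])
print("to above stop",1000*R.T@(np.array([.6357,-.1645,.317])-o["tcp_pos"]))
a=snap("top","t8"); snap("scene","s8")
# pump on rack, top view: green/white; profile along rack y at seat height
a=a.astype(int); rk=[]
for d in range(-110,111,3):
    u,v=proj("top",SEAT+d/1000*RY+.0*Z); best=a[int(round(v))-1:int(round(v))+2,int(round(u))].mean(); rk.append("%d:%d"%(d,best))
print(" ".join(rk))
for d in(-42,0,42):  # cross profile of barrel
    print(d,[int(a[int(round(v)),int(round(u))].mean()) for u,v in (proj("top",SEAT+d/1000*RY+x/1000*RX) for x in range(-21,22,3))])
E
```

```text
tcp [ 0.5001 -0.1803  0.3143] f [-0.58    0.6392  0.2872] m@tcp [ 0.1118  0.0903 -0.0385] x,y of push mm -314.51218048929843 389.128601047014 op 0.036241357198302765 0.0
to above stop [  0.9964 136.5178  -2.673 ]
-110:103 -107:97 -104:80 -101:79 -98:77 -95:78 -92:73 -89:58 -86:58 -83:63 -80:80 -77:157 -74:163 -71:173 -68:180 -65:175 -62:177 -59:177 -56:169 -53:129 -50:81 -47:106 -44:155 -41:191 -38:211 -35:213 -32:214 -29:211 -26:213 -23:216 -20:212 -17:214 -14:216 -11:218 -8:211 -5:206 -2:198 1:196 4:192 7:194 10:203 13:213 16:216 19:220 22:221 25:216 28:218 31:220 34:220 37:215 40:218 43:219 46:203 49:151 52:99 55:96 58:153 61:215 64:218 67:218 70:216 73:202 76:197 79:195 82:180 85:184 88:184 91:155 94:113 97:99 100:96 103:96 106:96 109:95
-42 [223, 207, 167, 112, 141, 166, 186, 194, 184, 138, 117, 111, 162, 179, 203]
0 [178, 176, 171, 162, 172, 186, 198, 200, 172, 148, 140, 156, 170, 179, 177]
42 [220, 157, 108, 99, 120, 197, 221, 223, 213, 181, 108, 102, 126, 168, 216]
```

The top profile shows the pump's dark collars at −50 and +53 mm about the seat and prongs on both sides, so it is centred within 2 mm. Back to the flap bar.

send_rows(
  steps=[
    {"dx":1,"dy":45,"dz":-2.5,"ax":0,"ay":0,"az":0,"grip":34},
    {"dx":0,"dy":45,"dz":0,"ax":0,"ay":0,"az":0,"grip":34},
    {"dx":0,"dy":45.5,"dz":0,"ax":0,"ay":0,"az":0,"grip":34},
    {"dx":0,"dy":0,"dz":0,"ax":0,"ay":0,"az":0,"grip":34},
    {"dx":0,"dy":0,"dz":0,"ax":0,"ay":0,"az":0,"grip":34},
  ],
)

```text
t: 27.15
tcp_pos: [0.6341, -0.1625, 0.316]
tcp_rot: [[-0.109, 0.994, -0.001], [0.994, 0.109, 0.0], [0.0, -0.001, -1.0]]
contact_force: [0.4, -0.4, 0.5]
opening: 0.0341
gripper_force: 0.0
```

send_rows(
  steps=[
    {"dx":0,"dy":0,"dz":30,"ax":0,"ay":0,"az":0,"grip":34},
    {"dx":0,"dy":0,"dz":25,"ax":0,"ay":0,"az":0,"grip":34},
    {"dx":0,"dy":0,"dz":15,"ax":0,"ay":0,"az":0,"grip":34},
    {"dx":0,"dy":0,"dz":5,"ax":0,"ay":0,"az":0,"grip":34},
    {"dx":0,"dy":0,"dz":0,"ax":0,"ay":0,"az":0,"grip":34},
  ],
)

```text
t: 27.78
tcp_pos: [0.6351, -0.1633, 0.2417]
tcp_rot: [[-0.109, 0.994, 0.0], [0.994, 0.109, -0.0], [-0.0, 0.0, -1.0]]
contact_force: [0.1, 0.2, 0.4]
opening: 0.0341
gripper_force: 0.0
```

send_rows(
  steps=[
    {"dx":0,"dy":0,"dz":0,"ax":0,"ay":0,"az":0,"grip":18},
    {"dx":0,"dy":0,"dz":0,"ax":0,"ay":0,"az":0,"grip":12},
    {"dx":0,"dy":0,"dz":0,"ax":0,"ay":0,"az":0,"grip":6},
    {"dx":0,"dy":0,"dz":0,"ax":0,"ay":0,"az":0,"grip":4},
    {"dx":0,"dy":0,"dz":0,"ax":0,"ay":0,"az":0,"grip":4},
  ],
  grip_force=50,
)

```text
t: 28.4
tcp_pos: [0.6344, -0.1634, 0.242]
tcp_rot: [[-0.109, 0.994, -0.001], [0.994, 0.109, -0.0], [-0.0, -0.001, -1.0]]
contact_force: [-3.7, 0.2, 4.7]
opening: 0.0079
gripper_force: 49.0
```

```bash
python3 - <<'E'
from h import *
st(); o=r.get_obs(); p=o["tcp_pos"]; yx=np.array([.994,.109,0]); c=.5404; 
s=p@BX; print(s)
h,R=.0866,.172
b0=np.arctan2(p[2]-h,c-s); print(np.degrees(b0),np.hypot(p[2]-h,c-s))
N=30; t=np.linspace(0,1,N+1); q=t*t*(3-2*t); b=b0+(np.radians(-.7)-b0)*q; Rr=np.hypot(p[2]-h,c-s)
x=-Rr*np.cos(b); z=Rr*np.sin(b)
for i in range(N): print(i+1,"%.1f %.1f"%(1000*(x[i+1]-x[i]),-1000*(z[i+1]-z[i])),end=" | ")
E
```

```text
tcp [ 0.6344 -0.1634  0.242 ] f [ 0.5788 -3.648  -4.7139] m@tcp [ 0.2195 -0.0535 -0.102 ] x,y of push mm -11.340721477792322 -46.5580450605281 op 0.007876754422021104 49.02388393878937
0.6119533780553642
114.72305482481781 0.17108512515035912
1 -1.0 -0.5 | 2 -3.0 -1.3 | 3 -4.9 -2.0 | 4 -6.7 -2.5 | 5 -8.4 -2.7 | 6 -10.0 -2.6 | 7 -11.5 -2.2 | 8 -12.8 -1.5 | 9 -14.0 -0.5 | 10 -14.9 0.7 | 11 -15.5 2.1 | 12 -15.9 3.7 | 13 -15.9 5.4 | 14 -15.5 7.0 | 15 -14.9 8.6 | 16 -13.9 10.1 | 17 -12.7 11.3 | 18 -11.4 12.3 | 19 -9.8 13.0 | 20 -8.3 13.3 | 21 -6.7 13.3 | 22 -5.2 13.0 | 23 -3.9 12.3 | 24 -2.7 11.4 | 25 -1.7 10.2 | 26 -1.0 8.7 | 27 -0.5 7.1 | 28 -0.2 5.3 | 29 -0.0 3.3 | 30 0.0 1.1 |
```

Gripped (7.9 mm, 49 N). I'll lower along the arc.

send_rows(
  steps=[
    {"dx":0,"dy":-2,"dz":-0.9,"ax":0,"ay":0,"az":0,"grip":4},
    {"dx":0,"dy":-4,"dz":-1.7,"ax":0,"ay":0,"az":0,"grip":4},
    {"dx":0,"dy":-6,"dz":-2.3,"ax":0,"ay":0,"az":0,"grip":4},
    {"dx":-0.5,"dy":-8,"dz":-2.7,"ax":0,"ay":0,"az":0,"grip":4},
    {"dx":-0.5,"dy":-10,"dz":-2.7,"ax":0,"ay":0,"az":0,"grip":4},
  ],
)

```text
t: 29.02
tcp_pos: [0.606, -0.1669, 0.2528]
tcp_rot: [[-0.109, 0.994, 0.003], [0.994, 0.109, 0.001], [0.0, 0.003, -1.0]]
contact_force: [2.8, 4.0, 6.2]
opening: 0.0075
gripper_force: 49.0
```

send_rows(
  steps=[
    {"dx":0,"dy":-11.5,"dz":-2.2,"ax":0,"ay":0,"az":0,"grip":4},
    {"dx":0,"dy":-12.8,"dz":-1.5,"ax":0,"ay":0,"az":0,"grip":4},
    {"dx":0,"dy":-14,"dz":-0.5,"ax":0,"ay":0,"az":0,"grip":4},
    {"dx":0,"dy":-14.9,"dz":0.7,"ax":0,"ay":0,"az":0,"grip":4},
    {"dx":0,"dy":0,"dz":0,"ax":0,"ay":0,"az":0,"grip":4},
  ],
)

```text
t: 29.65
tcp_pos: [0.5519, -0.1735, 0.2567]
tcp_rot: [[-0.108, 0.994, 0.002], [0.994, 0.108, -0.001], [-0.001, 0.002, -1.0]]
contact_force: [0.4, 1.9, 9.6]
opening: 0.0072
gripper_force: 53.1
```

```bash
cat >> h.py <<'E'
def arc(n=12,step=4.5,c=.5404,h=.0866):
    st(); p=np.array(r.get_obs()["tcp_pos"]); s=p@BX; b=np.degrees(np.arctan2(p[2]-h,c-s)); R=np.hypot(p[2]-h,c-s); print("beta %.1f R %.4f s %.4f"%(b,R,s))
    R=.1715; o=(s,p[2])
    for i in range(n):
        b-=step; q=(c-R*np.cos(np.radians(b)),h+R*np.sin(np.radians(b))); print("%.1f: %.1f %.1f"%(b,1000*(q[0]-o[0]),-1000*(q[1]-o[1])),end=" | "); o=q
E
python3 -c "
from h import *
arc()"
```

```text
tcp [ 0.5519 -0.1735  0.2567] f [ 1.7914  0.6554 -9.6419] m@tcp [-0.3072 -0.0288 -0.0949] x,y of push mm -2.9829081213744524 31.86604874522653 op 0.007246524931412331 53.14639985561371
beta 86.1 R 0.1705 s 0.5288
81.6: -13.5 0.5 | 77.1: -13.2 2.5 | 72.6: -13.0 3.5 | 68.1: -12.7 4.5 | 63.6: -12.3 5.5 | 59.1: -11.8 6.5 | 54.6: -11.3 7.4 | 50.1: -10.7 8.2 | 45.6: -10.0 9.0 | 41.1: -9.2 9.8 | 36.6: -8.4 10.5 | 32.1: -7.6 11.1 |
```

send_rows(
  steps=[
    {"dx":0,"dy":-13.5,"dz":0.3,"ax":0,"ay":0,"az":0,"grip":4},
    {"dx":0,"dy":-13.2,"dz":2.5,"ax":0,"ay":0,"az":0,"grip":4},
    {"dx":0,"dy":-13,"dz":3.5,"ax":0,"ay":0,"az":0,"grip":4},
    {"dx":0,"dy":-12.7,"dz":4.5,"ax":0,"ay":0,"az":0,"grip":4},
    {"dx":0,"dy":0,"dz":0,"ax":0,"ay":0,"az":0,"grip":4},
  ],
)

```text
t: 30.28
tcp_pos: [0.498, -0.1798, 0.2443]
tcp_rot: [[-0.108, 0.994, -0.003], [0.994, 0.108, -0.001], [-0.001, -0.003, -1.0]]
contact_force: [-4.0, -4.8, 9.2]
opening: 0.0076
gripper_force: 53.2
```

```bash
python3 -c "
from h import *
arc()"
```

```text
tcp [ 0.498  -0.1798  0.2443] f [-4.3314 -4.4713 -9.1934] m@tcp [ 0.0128  0.0591 -0.1181] x,y of push mm 6.433515440858351 -1.3969346044165052 op 0.00760261004917529 53.156506419181824
beta 67.3 R 0.1709 s 0.4745
62.8: -12.4 5.1 | 58.3: -11.7 6.6 | 53.8: -11.2 7.5 | 49.3: -10.6 8.4 | 44.8: -9.9 9.2 | 40.3: -9.1 9.9 | 35.8: -8.3 10.6 | 31.3: -7.4 11.2 | 26.8: -6.5 11.8 | 22.3: -5.6 12.2 | 17.8: -4.6 12.6 | 13.3: -3.6 13.0 |
```

send_rows(
  steps=[
    {"dx":0,"dy":-12.8,"dz":4.4,"ax":0,"ay":0,"az":0,"grip":4},
    {"dx":0,"dy":-11.7,"dz":6.6,"ax":0,"ay":0,"az":0,"grip":4},
    {"dx":0,"dy":-11.2,"dz":7.5,"ax":0,"ay":0,"az":0,"grip":4},
    {"dx":0,"dy":-10.6,"dz":8.4,"ax":0,"ay":0,"az":0,"grip":4},
    {"dx":0,"dy":0,"dz":0,"ax":0,"ay":0,"az":0,"grip":4},
  ],
)

```text
t: 30.9
tcp_pos: [0.4521, -0.1844, 0.2161]
tcp_rot: [[-0.109, 0.994, -0.003], [0.994, 0.109, -0.001], [-0.0, -0.003, -1.0]]
contact_force: [-1.1, -6.1, 2.1]
opening: 0.0076
gripper_force: 53.0
```

```bash
python3 -c "
from h import *
arc(14)"
```

```text
tcp [ 0.4521 -0.1844  0.2161] f [-5.9235 -1.8025 -2.0592] m@tcp [-0.1841  0.2069 -0.2186] x,y of push mm 100.47529954791756 89.38540711251368 op 0.0076344175105891275 52.961735129356384
beta 49.1 R 0.1712 s 0.4284
44.6: -10.0 9.0 | 40.1: -9.1 9.9 | 35.6: -8.3 10.6 | 31.1: -7.4 11.2 | 26.6: -6.5 11.8 | 22.1: -5.6 12.3 | 17.6: -4.6 12.7 | 13.1: -3.6 13.0 | 8.6: -2.5 13.2 | 4.1: -1.5 13.4 | -0.4: -0.4 13.5 | -4.9: 0.6 13.5 | -9.4: 1.7 13.4 | -13.9: 2.7 13.2 |
```

send_rows(
  steps=[
    {"dx":-0.5,"dy":-10,"dz":9,"ax":0,"ay":0,"az":0,"grip":4},
    {"dx":-0.5,"dy":-9.1,"dz":9.9,"ax":0,"ay":0,"az":0,"grip":4},
    {"dx":0,"dy":-8.3,"dz":10.6,"ax":0,"ay":0,"az":0,"grip":4},
    {"dx":0,"dy":-7.4,"dz":11.2,"ax":0,"ay":0,"az":0,"grip":4},
    {"dx":0,"dy":0,"dz":0,"ax":0,"ay":0,"az":0,"grip":4},
  ],
)

```text
t: 31.52
tcp_pos: [0.418, -0.1889, 0.1751]
tcp_rot: [[-0.109, 0.994, -0.003], [0.994, 0.109, 0.0], [0.0, -0.003, -1.0]]
contact_force: [-3.7, -5.2, 3.3]
opening: 0.0075
gripper_force: 54.6
```

```bash
python3 -c "
from h import *
arc(10,4)"
```

```text
tcp [ 0.418  -0.1889  0.1751] f [-4.7497 -4.248  -3.2596] m@tcp [-0.111  -0.0253 -0.0347] x,y of push mm -7.74956937717056 34.06204304486288 op 0.007492731294314942 54.64873015880585
beta 31.2 R 0.1711 s 0.3940
27.2: -6.2 10.2 | 23.2: -5.1 10.8 | 19.2: -4.3 11.2 | 15.2: -3.5 11.4 | 11.2: -2.7 11.7 | 7.2: -1.9 11.8 | 3.2: -1.1 11.9 | -0.8: -0.2 12.0 | -4.8: 0.6 12.0 | -8.8: 1.4 11.9 |
```

send_rows(
  steps=[
    {"dx":0,"dy":-6.2,"dz":10.2,"ax":0,"ay":0,"az":0,"grip":4},
    {"dx":0,"dy":-5.1,"dz":10.8,"ax":0,"ay":0,"az":0,"grip":4},
    {"dx":0,"dy":-4.3,"dz":11.2,"ax":0,"ay":0,"az":0,"grip":4},
    {"dx":0,"dy":-3.5,"dz":11.4,"ax":0,"ay":0,"az":0,"grip":4},
    {"dx":0,"dy":-2.5,"dz":10,"ax":0,"ay":0,"az":0,"grip":4},
  ],
)

```text
t: 32.15
tcp_pos: [0.3963, -0.1912, 0.1217]
tcp_rot: [[-0.11, 0.994, -0.003], [0.994, 0.11, 0.0], [0.0, -0.003, -1.0]]
contact_force: [-7.6, -8.3, 2.0]
opening: 0.0075
gripper_force: 56.6
```

send_rows(
  steps=[
    {"dx":0,"dy":-1.4,"dz":8,"ax":0,"ay":0,"az":0,"grip":4},
    {"dx":0,"dy":-0.8,"dz":6,"ax":0,"ay":0,"az":0,"grip":4},
    {"dx":0,"dy":-0.4,"dz":4,"ax":0,"ay":0,"az":0,"grip":4},
    {"dx":0,"dy":0,"dz":3,"ax":0,"ay":0,"az":0,"grip":4},
    {"dx":0,"dy":0,"dz":0,"ax":0,"ay":0,"az":0,"grip":4},
  ],
)

```text
t: 32.78
tcp_pos: [0.3927, -0.1915, 0.1005]
tcp_rot: [[-0.11, 0.994, -0.005], [0.994, 0.11, 0.0], [0.001, -0.005, -1.0]]
contact_force: [-9.8, -12.1, -0.1]
opening: 0.0077
gripper_force: 57.5
```

```bash
python3 -c "
from h import *
arc(2,2)"
```

```text
tcp [ 0.3927 -0.1915  0.1005] f [-10.9775 -11.0467   0.1309] m@tcp [-0.0765  0.0279 -0.2162] x,y of push mm -213.3647120823445 -584.4914192073846 op 0.007672565715995596 57.50385582447052
beta 4.6 R 0.1724 s 0.3686
2.6: 0.5 6.0 | 0.6: -0.2 6.0 |
```

send_rows(
  steps=[
    {"dx":-1,"dy":-0.8,"dz":3,"ax":0,"ay":0,"az":0,"grip":4},
    {"dx":0,"dy":0,"dz":3,"ax":0,"ay":0,"az":0,"grip":4},
    {"dx":0,"dy":0,"dz":2.5,"ax":0,"ay":0,"az":0,"grip":4},
    {"dx":0,"dy":0,"dz":0,"ax":0,"ay":0,"az":0,"grip":4},
  ],
)

```text
t: 33.28
tcp_pos: [0.392, -0.1917, 0.0919]
tcp_rot: [[-0.109, 0.994, -0.005], [0.994, 0.109, 0.002], [0.002, -0.005, -1.0]]
contact_force: [-8.6, -6.3, 1.3]
opening: 0.0077
gripper_force: 57.5
```

send_rows(
  steps=[
    {"dx":0,"dy":0,"dz":2,"ax":0,"ay":0,"az":0,"grip":4},
    {"dx":0,"dy":0,"dz":2,"ax":0,"ay":0,"az":0,"grip":4},
    {"dx":0,"dy":0,"dz":0,"ax":0,"ay":0,"az":0,"grip":4},
  ],
)

```text
t: 33.65
tcp_pos: [0.3918, -0.1917, 0.088]
tcp_rot: [[-0.109, 0.994, -0.006], [0.994, 0.109, 0.002], [0.002, -0.006, -1.0]]
contact_force: [-9.5, -7.0, -0.3]
opening: 0.0077
gripper_force: 57.6
```

send_rows(
  steps=[
    {"dx":0,"dy":0,"dz":1.5,"ax":0,"ay":0,"az":0,"grip":4},
    {"dx":0,"dy":0,"dz":0,"ax":0,"ay":0,"az":0,"grip":4},
  ],
)

```text
t: 33.9
tcp_pos: [0.3918, -0.1917, 0.0865]
tcp_rot: [[-0.109, 0.994, -0.006], [0.994, 0.109, 0.002], [0.002, -0.005, -1.0]]
contact_force: [-9.5, -6.4, 0.8]
opening: 0.0076
gripper_force: 57.6
```

Still no floor reaction, so I'll keep going slowly.

send_rows(
  steps=[
    {"dx":0,"dy":0,"dz":1.5,"ax":0,"ay":0,"az":0,"grip":4},
    {"dx":0,"dy":0,"dz":1.5,"ax":0,"ay":0,"az":0,"grip":4},
    {"dx":0,"dy":0,"dz":0,"ax":0,"ay":0,"az":0,"grip":4},
  ],
)

```text
t: 34.28
tcp_pos: [0.3918, -0.1919, 0.0852]
tcp_rot: [[-0.109, 0.994, -0.006], [0.994, 0.109, 0.001], [0.002, -0.006, -1.0]]
contact_force: [-16.6, -5.4, 29.6]
opening: 0.0073
gripper_force: 61.3
```

```bash
python3 - <<'E'
from h import *
st()
a=cv2.imread("pics/scene0.png").astype(int); b=snap("scene","s9")[:,:,::-1].astype(int); t0=cv2.imread("pics/top0.png").astype(int); t9=snap("top","t9")[:,:,::-1].astype(int)
# front-left flap corner: column profiles either side, scene
for u in(300,315,325,333): print(u,"then",a[195:232,u].mean(1).astype(int).tolist(),"\n   now",b[195:232,u].mean(1).astype(int).tolist())
E
```

```text
tcp [ 0.3918 -0.1919  0.0852] f [ -3.5177 -17.2559 -29.513 ] m@tcp [-0.1673  0.0147 -0.1339] x,y of push mm 0.49941478064163186 5.6697747676656105 op 0.007330964469972347 61.30975842475891
300 then [239, 238, 239, 238, 239, 239, 238, 238, 238, 238, 234, 214, 159, 116, 112, 114, 118, 117, 119, 117, 123, 125, 126, 122, 120, 117, 121, 120, 120, 117, 119, 118, 120, 120, 118, 120, 118] 
   now [240, 241, 241, 240, 241, 241, 241, 240, 240, 241, 236, 219, 159, 121, 113, 119, 123, 119, 116, 122, 125, 129, 131, 127, 119, 123, 123, 125, 121, 124, 120, 127, 118, 121, 121, 121, 123]
315 then [240, 240, 240, 240, 240, 240, 239, 239, 238, 239, 237, 237, 238, 237, 237, 238, 238, 230, 195, 137, 116, 116, 121, 120, 120, 120, 121, 118, 118, 115, 118, 117, 120, 116, 118, 118, 116] 
   now [242, 242, 242, 241, 242, 241, 240, 241, 240, 240, 239, 239, 239, 239, 239, 240, 240, 234, 200, 144, 117, 118, 120, 123, 121, 122, 122, 120, 118, 122, 116, 119, 122, 118, 123, 122, 119]
325 then [239, 239, 240, 239, 238, 240, 239, 240, 240, 239, 239, 238, 239, 239, 239, 239, 240, 239, 239, 240, 239, 235, 210, 155, 110, 100, 112, 121, 121, 117, 116, 116, 117, 117, 116, 116, 114] 
   now [240, 241, 240, 239, 235, 232, 232, 235, 239, 241, 241, 241, 241, 241, 241, 241, 241, 242, 241, 241, 241, 239, 218, 161, 116, 104, 116, 121, 121, 117, 120, 115, 119, 122, 122, 121, 118]
333 then [240, 239, 240, 239, 239, 241, 241, 240, 240, 240, 240, 240, 241, 241, 241, 240, 241, 240, 240, 240, 239, 239, 239, 239, 239, 229, 187, 129, 110, 121, 124, 120, 119, 115, 117, 117, 118] 
   now [230, 229, 230, 235, 234, 233, 229, 231, 230, 231, 229, 231, 231, 232, 233, 237, 240, 242, 242, 241, 241, 241, 241, 241, 240, 229, 191, 134, 114, 126, 123, 127, 119, 122, 118, 122, 121]
```

The flap's edge pixels match the original shut picture, with floor reaction at z 85 mm as at the start. I'll release and retreat.

send_rows(
  steps=[
    {"dx":0,"dy":0,"dz":-2,"ax":0,"ay":0,"az":0,"grip":7},
    {"dx":0,"dy":0,"dz":0,"ax":0,"ay":0,"az":0,"grip":20},
    {"dx":0,"dy":0,"dz":0,"ax":0,"ay":0,"az":0,"grip":40},
    {"dx":0,"dy":0,"dz":0,"ax":0,"ay":0,"az":0,"grip":40},
    {"dx":0,"dy":0,"dz":-20,"ax":0,"ay":0,"az":0,"grip":40},
  ],
)

```text
t: 35.0
tcp_pos: [0.3942, -0.1917, 0.106]
tcp_rot: [[-0.109, 0.994, -0.003], [0.994, 0.109, 0.002], [0.002, -0.003, -1.0]]
contact_force: [0.1, -1.1, 0.2]
opening: 0.0397
gripper_force: 0.0
```

send_rows(
  steps=[
    {"dx":0,"dy":0,"dz":-40,"ax":0,"ay":0,"az":0,"grip":40},
    {"dx":0,"dy":0,"dz":-50,"ax":0,"ay":0,"az":0,"grip":40},
    {"dx":-50,"dy":-15,"dz":-30,"ax":0,"ay":0,"az":0,"grip":40},
    {"dx":-55,"dy":-15,"dz":0,"ax":0,"ay":0,"az":0,"grip":40},
    {"dx":-55,"dy":-15,"dz":0,"ax":0,"ay":0,"az":0,"grip":40},
  ],
)

```text
t: 35.62
tcp_pos: [0.3679, -0.358, 0.2277]
tcp_rot: [[-0.11, 0.994, 0.002], [0.994, 0.11, -0.001], [-0.001, 0.001, -1.0]]
contact_force: [1.3, -0.0, -0.8]
opening: 0.04
gripper_force: 0.0
```

send_rows(
  steps=[
    {"dx":-55,"dy":-15,"dz":0,"ax":0,"ay":0,"az":0,"grip":40},
    {"dx":0,"dy":0,"dz":0,"ax":0,"ay":0,"az":0,"grip":40},
    {"dx":0,"dy":0,"dz":0,"ax":0,"ay":0,"az":0,"grip":40},
  ],
)

```text
t: 36.0
tcp_pos: [0.3586, -0.412, 0.2263]
tcp_rot: [[-0.108, 0.994, -0.001], [0.994, 0.108, 0.001], [0.001, -0.0, -1.0]]
contact_force: [-0.8, 0.4, 0.0]
opening: 0.0401
gripper_force: 0.0
```

```bash
python3 - <<'E'
from h import *
st()
t0=cv2.imread("pics/top0.png").astype(int); t9=snap("top","t10")[:,:,::-1].astype(int)
d=(np.abs(cv2.GaussianBlur(t9.astype(np.uint8),(3,3),0).astype(int)-cv2.GaussianBlur(t0.astype(np.uint8),(3,3),0)).max(2)>35).astype(np.uint8)
n,l,s,c=cv2.connectedComponentsWithStats(d)
for i in range(1,n):
    if s[i,4]>12: print(s[i],c[i])
a=t9
for dd in(-50,50): pass
print(" ".join("%d:%d"%(k,a[int(round(v)),int(round(u))].mean()) for k in range(-98,99,4) for u,v in [proj("top",SEAT+k/1000*RY)]))
E
```

```text
tcp [ 0.3586 -0.412   0.2263] f [ 0.479  -0.769  -0.0358] m@tcp [-0.0571 -0.0664 -0.0533] x,y of push mm -1853.7033699549456 1593.083266453235 op 0.04007848639205548 0.0
[553 218   7   5  26] [555.8846 219.8077]
[ 508  222   52   84 2197] [540.9795 265.9167]
[157 230  18  10 108] [166.     233.2593]
[178 234  12   8  65] [184.1692 237.6308]
[500 236   6   8  35] [502.3714 239.1429]
[196 239  10   5  33] [200.6364 241.0606]
[212 240  10   9  34] [215.     243.2941]
[221 245   5   3  14] [223.1429 245.9286]
[228 245   4   5  16] [229.1875 246.8125]
[485 273  20  21 156] [495.0769 283.3718]
[438 288   6   9  21] [441.1905 292.5714]
[ 450  300  110  106 6406] [504.6514 353.9234]
[554 357   6  16  68] [557.0441 362.8382]
[323 369  17  17 144] [330.0486 377.25  ]
[251 370  22  18 259] [262.8417 379.6911]
[232 387  46  21 311] [255.2701 395.6431]
[239 389  13   7  36] [245.5    391.3333]
[363 391  31   6 104] [379.6058 393.25  ]
[397 397  52  23 865] [423.8925 408.0971]
[212 399  21  15  99] [220.9899 406.0808]
[391 407  19  13 152] [398.9079 414.6118]
[496 407  64  13 718] [526.9526 413.7786]
[365 409   7  11  39] [367.9487 415.3846]
[209 410  20  10 100] [218.79 415.76]
[349 411   6   6  18] [351.6111 413.2222]
[380 412   4   8  24] [381.8333 416.2083]
[336 415  16   5  39] [344.     417.6154]
[358 416   6   4  17] [360.1765 418.    ]
-98:75 -94:70 -90:62 -86:56 -82:83 -78:123 -74:170 -70:179 -66:194 -62:181 -58:182 -54:128 -50:80 -46:106 -42:194 -38:213 -34:215 -30:211 -26:215 -22:218 -18:215 -14:217 -10:220 -6:208 -2:199 2:200 6:192 10:204 14:217 18:220 22:223 26:218 30:222 34:222 38:218 42:222 46:207 50:154 54:96 58:153 62:217 66:220 70:219 74:202 78:204 82:188 86:194 90:188 94:113 98:98
```

Besides the arm and its shadow, only the pump on the rack differs from the first picture; the flap and tweezers are unchanged. I'll hand it in.

```bash
python3 -c "
from h import *
print(order.finish_job())"
```

```text
the job is handed in; nothing more can be done
None
```

The pump is snapped into both clips with its barrel centred to about 2 mm. The flap was lowered shut under control. In the last top view the tweezers and the rest of the bench had not moved; the brush, never touched, is under the shut flap. The job is handed in at about 36 s of the 72 s allowed, with no verdict shown.

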